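# Pull the customer's lunch box out of the middle of the stack at the hatch

### The job

The customer at the hatch has come for the middle one of the three lunch boxes stacked on the slanted hold rack. Take the top box off and set it aside, put the middle box level on the centre of the black pick-up riser, then put the top box back on the bottom one so that it drops fully into that lid's recess and sits flat. Leave the bottom box where it is, set the boxes down without dropping them, keep them right way up, and do not disturb the other things.

Things in the scene. Friction and masses are not known exactly. Their poses are not given: they have to be found in the camera images.
- rack: (sizes in mm) fixed steel rack; origin on the counter under the middle of its plate, own x runs uphill, z up. Plate 250 (slope) x 280 (y), rises to +x at 0.30 rad, 78 above the origin at its middle; end lips 20 high, side lips 12. The boxes stand square to the slope: their z leans 0.30 rad to the rack's -x, their x points uphill; the stack is 38 to 62 off the centre line, on the -y side
- riser: fixed black sheet riser, square, 220 x 220 mm, 90 mm high, flat empty top. Origin: on the counter under its centre, z up
- box_top: top box (sizes in mm). All three are alike: rigid grey tub 164 long (own x) x 52 wide (own y), under a white clip-on lid 172 x 60 whose upright sides run from z 26 to z 48. Origin: centre of the tub's underside, own z up. 0.2 to 0.45 kg. Lift it by the lid's sides, across the 60. The lid has play: it may sit up to 3 off-centre on the tub in x and in y, and shifts a little if pushed with over 6 N
- box_mid: middle box, the customer's; same box. Lid top (all boxes): sunk to z 44 inside an upright lip 3 thick, lip top at z 48. This recess, 166 x 54 and 4 deep, takes the tub of the box above with 1 to spare on each side, so stacked boxes repeat every 44; a tub that has not dropped in stands about 4 too high. The lids of the two lower boxes start centred within 1
- box_bottom: bottom box of the stack, same box, standing loose on the rack, held by friction and stopped by the low end lip if it slides
- table: the stainless steel counter, top at z = 0. The strip of counter between the rack and the riser, 0.40 to 0.60 m in front of the robot, is empty and at least 150 mm wide: room to set a box aside
- soup_tub: round white soup tub, 90 mm across, 70 mm high, standing on the rack beside the boxes on the rack's +y side, its middle about 130 mm from theirs. Origin: centre of its underside. Leave it alone
- bottle: brown glass bottle, 62 mm across, 210 mm high, standing on the counter at the far end of the gap between rack and riser. Origin: centre of its underside. Leave it alone
- card_reader: black card reader lying on the counter, 78 x 165 x 32 mm. Origin: centre of its underside. Leave it alone

How it is judged (in metres and radians):
At the end, for the whole second after the job is handed in: Middle box level on the riser, within 30 mm of its centre in own x and y; top box seated in the bottom box's lid (5 mm sideways, at most 2 mm too high, parallel within 0.025 rad); bottom box within 20 mm of its start; all at rest (x of box_mid in the frame of riser between -0.03 and 0.03 m and y of box_mid in the frame of riser between -0.03 and 0.03 m and z of box_mid in the frame of riser between 0.087 and 0.093 m and angle between box_mid's own z axis and vertical below 0.04 rad and x of box_top in the frame of box_bottom between -0.005 and 0.005 m and y of box_top in the frame of box_bottom between -0.005 and 0.005 m and z of box_top in the frame of box_bottom between 0.042 and 0.0462 m and angle between the z axis of box_top and the z axis of box_bottom, either way round below 0.025 rad and distance of box_bottom from where it was at the start of the episode below 0.02 m and linear speed of each of box_top, box_mid, box_bottom below 0.02 m/s); the robot touches nothing.
It fails at once if the bottom box is shifted by more than 25 mm (distance of box_bottom from where it was at the start of the episode above 0.025 m).
It fails at once if a box is tipped more than 50 degrees (angle between any of box_top, box_mid, box_bottom's own z axis and vertical above 0.87 rad).
It fails at once if a box is dropped (falls faster than 0.4 m/s, about 8 mm of fall, with no finger on it) ((linear speed of box_top above 0.4 m/s and contact force between the fingers and box_top below 0.1 N) or (linear speed of box_mid above 0.4 m/s and contact force between the fingers and box_mid below 0.1 N) or (linear speed of box_bottom above 0.4 m/s and contact force between the fingers and box_bottom below 0.1 N)).
It fails at once if a thing beside the job is disturbed (moved more than 25 mm) (distance of any of soup_tub, bottle, card_reader from where it was at the start of the episode above 0.025 m).
It also fails if it takes over 67 s, if anything falls off the work surface, if the arm or the gripper's body presses on something with over 40 N, if the wrist force passes 120 N, or if a joint passes its speed limit or range.

### The arm

A 6-joint arm with a two-finger parallel gripper is mounted at the origin on the work surface. World frame = base frame: x ahead of the robot, y to its left, z up, the work surface at z = 0. Lengths are in m, angles in degrees, forces in N, time in s.
With the tool pointing down it reaches from about 0.3 to 0.75 m from the base axis. Payload 8.5 kg.
Tool frame: the origin (TCP) lies on the centre line of the jaws, within the pads' length; the fingertips stand 11 mm ahead of it and the grasp point (between the pads) lies 8 mm behind it; z points along the fingers, y is the line along which they close (so a half turn about z gives the same grasp; the last joint's range is limited). The gripper opens to 85 mm and grips with 20 to 120 N. Pads are 22 mm wide; open, the fingers measure 114 mm over their backs; the gripper's body (76 mm by 85 mm) begins 54 mm behind the grasp point. The pads swing forward as they close: fully open they stand 13 mm farther back than shut.
Start: joints at [54.242, 21.807, 74.336, -0, 83.858, -12.336], TCP at [0.219, 0.505, 0.242] pointing down, gripper open.
Joint ranges: [-178.18, 178.18], [-50.72, 133.34], [12.68, 142.11], [-81.47, 261.47], [9.98, 163.14], [-165.26, 165.26]. Speed limits (degrees/s): [136.94, 136.94, 180, 180, 180, 180].

### API

Orientations are given as a 3x3 rotation matrix whose columns are the frame's x, y, z axes.
In Python, from rig import env gives the robot as it stands.
- The arm moves only by the shell command python3 nudge.py 'ROWS' [FORCE]. ROWS is a JSON list of rows, 1 to 10 of them, each an object with the fields d (a list: dx, dy, dz in m), twist (a turn about the tool's z in degrees), aperture (the finger opening in m); a field left out counts as zero (the opening has to be given); each row shifts and turns the commanded pose from where the row before left it, along the tool's axes as they then stand; what a row does not reach is not made up. A row lasts 1/10 s, in which the tool goes at most 0.05 m and 8.59 degrees, less where a joint would pass 70% of its speed; a pose out of reach is approached as far as the arm can. The fingers move at their own pace and stop on an object; FORCE is the grip in N (left out, the last holds). Time passes only in rows, so rows that do not move let the fingers close. It prints the time, the measured TCP pose, the force, the opening and the grip force at its end. Input that does not fit is refused with a message, and nothing moves.
- env.observe(): the state, without advancing time (a new reading comes with each control period).
- env.get_image(name): name is "scene" or "top" or "wrist"; returns a dict with "pixels" (420x560x3 uint8, red, green, blue), "K" (3x3 intrinsics, pixels), "extrinsics" (4x4, takes a point from world to camera coordinates). Camera axes: x right, y down, z forward; pixel columns grow to the right and rows downward; lengths in m; the calibration is good to about 2 mm. A picture is of the moment at which its call begins. There is no depth.
- env.close_job(): hands the job in; it is judged then, once.
The state is a dict: "time_s": time; "q": joint angles; "qvel": joint speeds; "joint_efforts": joint torques, N m; "position": TCP position; "tool_rot": TCP orientation; "ft_force": force on the tool from outside, world axes, zero at the start; "wrist_torque": the same for the moment, N m; "grip_width": finger opening in m; "gripper_force": force on a finger pad.
Only numpy, scipy, OpenCV 4.12 (cv2) and the standard library are available. Lean on these libraries where they do the work, as an engineer would, in place of code of your own. Each camera call takes 0.05 s, during which the arm holds its last target. There are 200 camera calls.

## Working session

There is one attempt and no reset: what is moved stays moved. The work goes in short steps, Python scripts to look and compute and a shell command to move; the robot and the scene stay as the last step left them, time stands still between calls to the robot, and variables do not carry over. Pictures are saved under pics/ and viewed, at most 10 in all, crops included, and the job is handed in when it is done.

```bash
ls; mkdir -p pics
python3 - <<'E'
from rig import env
import cv2,numpy as np
for n in ("scene","top","wrist"):
    d=env.get_image(n); cv2.imwrite(f"pics/{n}0.png",d["pixels"][:,:,::-1]); np.savez(f"pics/{n}0.npz",**d)
    print(n,np.round(d["K"],1).tolist(),np.round(d["extrinsics"],4).tolist())
print(env.observe())
E
```

```text
nudge.py
pics
rig.py
scene [[498.5, 0.0, 278.9], [0.0, 498.5, 207.5], [0.0, 0.0, 1.0]] [[0.1925, 0.9813, 0.0024, -0.0275], [0.8035, -0.1563, -0.5744, -0.4166], [-0.5633, 0.1125, -0.8186, 1.7475], [0.0, 0.0, 0.0, 1.0]]
top [[511.3, 0.0, 284.6], [0.0, 511.3, 205.6], [0.0, 0.0, 1.0]] [[0.0243, -0.9997, 0.009, -0.1234], [-0.9922, -0.0252, -0.1217, 0.5778], [0.1219, -0.006, -0.9925, 1.4076], [0.0, 0.0, 0.0, 1.0]]
wrist [[350.7, 0.0, 278.3], [0.0, 350.7, 208.7], [0.0, 0.0, 1.0]] [[0.3974, 0.9176, -0.0008, -0.55], [0.8791, -0.3805, 0.287, -0.0387], [0.2631, -0.1147, -0.9579, 0.3789], [0.0, 0.0, 0.0, 1.0]]
{'time_s': 0.15, 'q': array([ 5.42419222e+01,  2.18344108e+01,  7.43711878e+01,  1.18699902e-03,
        8.38581086e+01, -1.23370615e+01]), 'qvel': array([-0.02149927, -0.07863808, -0.20487267, -0.06352405,  0.07939491,
       -0.05325721]), 'joint_efforts': array([ 1.18630232e-03, -4.48626065e+01, -2.31343442e+01, -3.14950394e-04,
        3.84364263e-03,  2.20977148e-05]), 'position': array([0.21850614, 0.50451591, 0.24185329]), 'tool_rot': array([[-9.17607917e-01,  3.97486184e-01, -6.66469008e-04],
       [ 3.97486659e-01,  9.17607521e-01, -8.90259853e-04],
       [ 2.57690982e-04, -1.08182203e-03, -9.99999382e-01]]), 'ft_force': array([-0.48860743,  0.32429419,  1.01134071]), 'wrist_torque': array([-0.02345541, -0.01423791, -0.03752532]), 'gripper_force': 0.0, 'grip_width': 0.0857329241727282}
```
View pics/scene0.png

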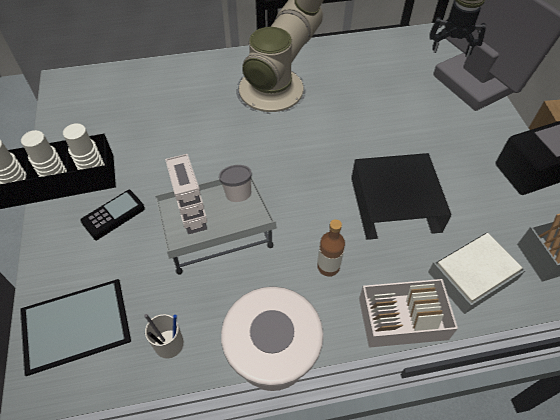

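View pics/top0.png

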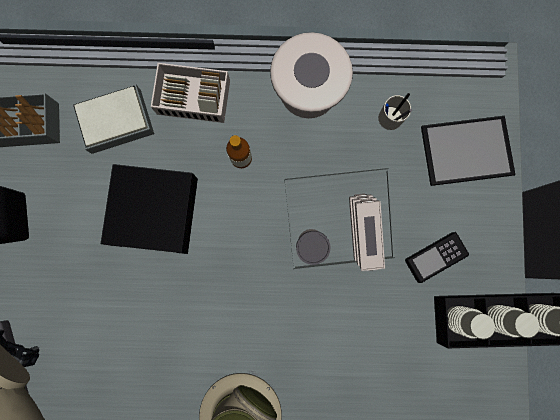

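The scene view shows the rack around (215,220), with the stack's top lid at (183,172), the soup tub at (235,182), the riser at (400,190) and the bottle at (330,250). In the top view the stack is at (370,235), the rack spans (287..392,170..268), the riser top is around (148,208), and world +x points up.

Create h.py:
```python
import numpy as np,cv2
def load(n): return dict(np.load(f"pics/{n}.npz"))
def ray(d,uv):
    R=d["extrinsics"][:3,:3];t=d["extrinsics"][:3,3]
    v=R.T@np.linalg.inv(d["K"])@np.array([uv[0],uv[1],1.]);return -R.T@t,v/np.linalg.norm(v)
def onz(d,uv,z):
    c,v=ray(d,uv);return c+v*(z-c[2])/v[2]
def tri(d1,u1,d2,u2):
    c1,v1=ray(d1,u1);c2,v2=ray(d2,u2)
    s=np.linalg.lstsq(np.c_[v1,-v2],c2-c1,rcond=None)[0];a=c1+s[0]*v1;b=c2+s[1]*v2
    return (a+b)/2,np.linalg.norm(a-b)
def proj(d,p):
    q=d["K"]@(d["extrinsics"][:3,:3]@p+d["extrinsics"][:3,3]);return q[:2]/q[2]
def snap(name,tag):
    from rig import env
    d=env.get_image(name);np.savez(f"pics/{tag}.npz",**d);return d
```

Run:
```python
from h import *
s=load("scene0")["pixels"];t=load("top0")["pixels"]
a=cv2.resize(s[145:245,150:280],None,fx=3,fy=3,interpolation=cv2.INTER_CUBIC)
b=cv2.resize(t[160:280,280:400],None,fx=3,fy=3,interpolation=cv2.INTER_CUBIC)
o=np.zeros((360,760,3),np.uint8);o[:300,:390]=a;o[:,400:760]=b
cv2.imwrite("pics/c1.png",o[:,:,::-1])
# riser mask top
for n,im,box in(("top0",t,(95,155,210,262)),("scene0",s,(345,145,460,245))):
    x0,y0,x1,y1=box
    m=np.zeros(im.shape[:2],np.uint8);m[y0:y1,x0:x1]=(im[y0:y1,x0:x1].max(2)<60)*255
    c=max(cv2.findContours(m,0,2)[0],key=cv2.contourArea)
    print(n,cv2.approxPolyDP(c,4,True)[:,0].tolist())
print(t[200,150],t[200,194])
```

```text
top0 [[113, 164], [101, 243], [187, 253], [197, 178], [188, 172]]
scene0 [[427, 153], [355, 160], [352, 181], [366, 238], [376, 238], [375, 221], [426, 217], [431, 232], [442, 231], [450, 213]]
[20 17 19] [13 16 14]
```

View pics/c1.png

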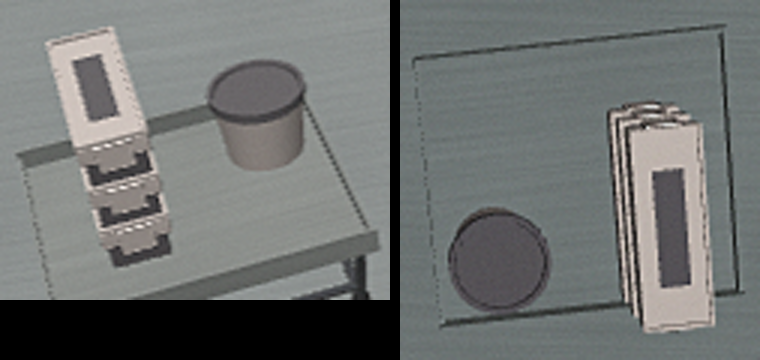

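The crop shows three lids stacked, with the dark tubs visible below each lid on the uphill (far) face. The top lid's corners are at about (166,159), (188,154), (199,188) and (176,195) in the scene view, and (357,200), (381,201), (385,268) and (360,270) in the top view. I'll triangulate these and the rack plate.

Run:
```python
from h import *
s=load("scene0");t=load("top0")
P=[]
for n,us,ut in [("far+y",(199,188.3),(356.7,200)),("far-y",(176,195),(381,201.3)),("near-y",(165.7,159.3),(384.7,268.3)),("near+y",(187.7,154.3),(360,270))]:
    p,e=tri(s,us,t,ut);P.append(p);print(n,np.round(p,4),round(e,4))
P=np.array(P);print("c",P.mean(0),"x",(P[0]+P[1]-P[2]-P[3])/2,"y",(P[0]+P[3]-P[1]-P[2])/2)
# rack plate corners: top view, crop/3
for u in [(415,60),(722,27),(738,292),(442,324)]:
    v=((u[0]-400)/3+280,u[1]/3+160); 
    print("rack",v,[np.round(onz(t,v,z)[:2],3).tolist() for z in(.115,.041)])
for u in [(113,164),(101,243),(187,253),(197,178),(188,172)]: print("riser",np.round(onz(t,u,.09),3))
for u in [(427,153),(355,160),(450,213),(366,238)]: print("riser s",np.round(onz(s,u,.09),3))
```

```text
far+y [ 0.5746 -0.2821  0.2355] 0.002
far-y [ 0.5746 -0.3414  0.2239] 0.0064
near-y [ 0.4114 -0.3628  0.1733] 0.0026
near+y [ 0.4055 -0.3021  0.1735] 0.0004
c [ 0.49150665 -0.32209644  0.20157885] x [0.16614724 0.02070244 0.05631972] y [-0.00296438  0.06003886  0.00591321]
rack (285.0, 180.0) [[0.64, -0.108], [0.653, -0.108]]
rack (387.3333333333333, 169.0) [[0.677, -0.383], [0.692, -0.398]]
rack (392.6666666666667, 257.3333333333333) [[0.441, -0.397], [0.443, -0.413]]
rack (294.0, 268.0) [[0.407, -0.137], [0.407, -0.139]]
riser [0.677 0.363 0.09 ]
riser [0.461 0.381 0.09 ]
riser [0.44 0.15 0.09]
riser [0.644 0.132 0.09 ]
riser [0.66  0.157 0.09 ]
riser s [0.458 0.38  0.09 ]
riser s [0.444 0.165 0.09 ]
riser s [0.672 0.363 0.09 ]
riser s [0.704 0.119 0.09 ]
```

```bash
cat >> h.py <<'E'
def go(x,y,z,yaw=None):
    from rig import env
    o=env.observe();R=o["tool_rot"];d=R.T@(np.array([x,y,z])-o["position"])
    h=np.degrees(np.arctan2(R[1,0],R[0,0]))
    print("tool delta",np.round(d,4),"heading",round(h,2),"turn",None if yaw is None else round((h-yaw+180)%360-180,2),"t",o["time_s"],"ft",np.round(o["ft_force"],1))
E
python3 nudge.py '[{"d": [0,0,-0.022],"twist": -7.7,"aperture": 0.085},{"d": [0,0,-0.022],"twist": -7.7,"aperture": 0.085},{"d": [0,0,-0.022],"twist": -7.7,"aperture": 0.085},{"d": [0,0,-0.022],"twist": -7.6,"aperture": 0.085}]' 20
python3 nudge.py '[{"d": [-0.0094,-0.0475,0],"aperture": 0.085},{"d": [-0.0094,-0.0475,0],"aperture": 0.085},{"d": [-0.0094,-0.0475,0],"aperture": 0.085},{"d": [-0.0094,-0.0475,0],"aperture": 0.085},{"d": [-0.0094,-0.0475,0],"aperture": 0.085},{"d": [-0.0094,-0.0475,0],"aperture": 0.085},{"d": [-0.0094,-0.0475,0],"aperture": 0.085},{"d": [-0.0094,-0.0475,0],"aperture": 0.085},{"d": [-0.0094,-0.0475,0],"aperture": 0.085}]'
python3 -c "from h import *;go(.4947,-.3216,.33,187.3)"
```

```text
time_s: 0.55
position: [0.2185, 0.5045, 0.3309]
tool_rot: [[-0.991, -0.132, -0.0], [-0.132, 0.991, -0.001], [0.0, -0.001, -1.0]]
ft_force: [-0.5, 0.6, 0.1]
grip_width: 0.0847
gripper_force: 0.0
time_s: 1.45
position: [0.3567, 0.0895, 0.3304]
tool_rot: [[-0.992, -0.127, 0.0], [-0.127, 0.992, 0.0], [-0.0, 0.0, -1.0]]
ft_force: [0.1, 1.1, -0.3]
grip_width: 0.0851
gripper_force: 0.0
tool delta [-8.480e-02 -4.252e-01  4.000e-04] heading -172.72 turn -0.02 t 1.45 ft [ 0.1  1.1 -0.3]
```

```bash
python3 nudge.py '[{"d": [-0.0094,-0.0475,0],"aperture": 0.085},{"d": [-0.0094,-0.0475,0],"aperture": 0.085},{"d": [-0.0094,-0.0475,0],"aperture": 0.085},{"d": [-0.0094,-0.0475,0],"aperture": 0.085},{"d": [-0.0094,-0.0475,0],"aperture": 0.085},{"d": [-0.0094,-0.0475,0],"aperture": 0.085},{"d": [-0.0094,-0.0475,0],"aperture": 0.085},{"d": [-0.0094,-0.0475,0],"aperture": 0.085},{"d": [-0.0094,-0.045,0],"aperture": 0.085},{"aperture": 0.085}]'
python3 - <<'E'
from h import *
go(.4947,-.3216,.33,187.3)
d=snap("wrist","w1");cv2.imwrite("pics/w1.png",d["pixels"][:,:,::-1])
E
```

```text
time_s: 2.45
position: [0.4949, -0.3241, 0.3275]
tool_rot: [[-0.992, -0.123, -0.003], [-0.123, 0.992, 0.002], [0.002, 0.002, -1.0]]
ft_force: [-1.3, 0.4, -0.5]
grip_width: 0.0847
gripper_force: 0.0
tool delta [-0.0001  0.0025 -0.0025] heading -172.95 turn -0.25 t 2.45 ft [-1.3  0.4 -0.5]
```

View pics/w1.png

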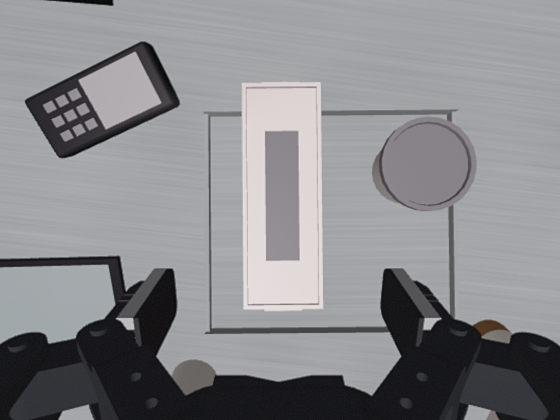

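The wrist view shows the top lid with corners at about (242,82), (321,82), (322,308) and (243,310). The soup tub at (426,165) is well clear, and the fingers straddle the lid's line.

```bash
cat >> h.py <<'E'
def lid(d,roi,thr=170):
    x0,y0,x1,y1=roi;im=d["pixels"];m=np.zeros(im.shape[:2],np.uint8)
    m[y0:y1,x0:x1]=(im[y0:y1,x0:x1].min(2)>thr)*255
    c=max(cv2.findContours(m,0,2)[0],key=cv2.contourArea)
    return cv2.approxPolyDP(cv2.convexHull(c),5,True)[:,0].astype(float)
def pose(d,c,obj):
    ok,r,t=cv2.solvePnP(np.array(obj,float),np.array(c,float),d["K"],None)
    E=d["extrinsics"];R=E[:3,:3].T@cv2.Rodrigues(r)[0];p=E[:3,:3].T@(t[:,0]-E[:3,3]);return R,p
E
python3 - <<'E'
from h import *
d=load("w1");im=d["pixels"];print(im[100,255],im[100,200],im[312,280])
c=lid(d,(230,70,335,325),200);print(c)
R,p=pose(d,[(242,82),(321.5,82),(322.5,308),(243,309)],[(-.086,-.03,0),(-.086,.03,0),(.086,.03,0),(.086,-.03,0)])
print(np.round(R,3),np.round(p,4),"grasp",np.round(p-.011*R[:,2],4),"yaw",np.degrees(np.arctan2(R[1,0],R[0,0])))
for u in [(209.5,112),(209,332),(452,327),(452,110)]:print([np.round(onz(d,u,z)[:2],3).tolist() for z in(.041,.115)])
E
```

```text
[219 210 209] [161 163 164] [160 163 166]
[[319.  82.]
 [322. 307.]
 [244. 308.]
 [242.  83.]]
[[ 0.95  -0.122 -0.287]
 [ 0.122  0.992 -0.02 ]
 [ 0.287 -0.016  0.958]] [ 0.4892 -0.3217  0.2015] grasp [ 0.4923 -0.3215  0.191 ] yaw 7.303089379106311
[[0.442, -0.41], [0.439, -0.396]]
[[0.737, -0.391], [0.681, -0.381]]
[[0.688, -0.057], [0.641, -0.106]]
[[0.406, -0.134], [0.409, -0.169]]
```

```bash
python3 -c "from h import *;go(.4927,-.3216,.21,187.3)"
python3 nudge.py '[{"d": [0.0005,0.0005,0.03],"aperture": 0.085},{"d": [0.0005,0,0.03],"aperture": 0.085},{"d": [0,0,0.03],"aperture": 0.085},{"d": [0,0,0.027],"aperture": 0.085},{"aperture": 0.085},{"aperture": 0.085}]'
python3 -c "from h import *;go(.4927,-.3216,.183,187.3)"
```

```text
tool delta [0.0016 0.     0.1184] heading -172.86 turn -0.16 t 2.5 ft [-0.   0.2 -0.5]
time_s: 3.1
position: [0.4936, -0.3186, 0.2145]
tool_rot: [[-0.992, -0.127, 0.001], [-0.127, 0.992, -0.001], [-0.001, -0.001, -1.0]]
ft_force: [0.2, 0.0, -0.1]
grip_width: 0.0852
gripper_force: 0.0
tool delta [ 0.0013 -0.0028  0.0315] heading -172.68 turn 0.02 t 3.1 ft [ 0.2  0.  -0.1]
```

```bash
python3 nudge.py '[{"d": [0.0013,-0.0028,0.01],"aperture": 0.085},{"d": [0,0,0.01],"aperture": 0.085},{"d": [0,0,0.0115],"aperture": 0.085},{"aperture": 0.085},{"aperture": 0.085}]'
python3 -c "from h import *;go(.4927,-.3216,.183,187.3)"
```

```text
time_s: 3.6
position: [0.4925, -0.3221, 0.1816]
tool_rot: [[-0.992, -0.127, -0.0], [-0.127, 0.992, 0.0], [0.0, 0.0, -1.0]]
ft_force: [0.0, -0.7, -0.3]
grip_width: 0.085
gripper_force: 0.0
tool delta [-0.0003  0.0005 -0.0014] heading -172.73 turn -0.03 t 3.6 ft [ 0.  -0.7 -0.3]
```

```bash
python3 nudge.py '[{"d": [0,0,-0.001],"aperture": 0.066},{"aperture": 0.066},{"aperture": 0.063},{"aperture": 0.062},{"aperture": 0.061}]' 20; python3 nudge.py '[{"aperture": 0.058},{"aperture": 0.057}]' 20; python3 nudge.py '[{"aperture": 0.05},{"aperture": 0.05},{"aperture": 0.05},{"aperture": 0.05}]' 20
```

```text
time_s: 4.1
position: [0.4925, -0.322, 0.1829]
tool_rot: [[-0.992, -0.127, 0.0], [-0.127, 0.992, 0.0], [-0.0, 0.0, -1.0]]
ft_force: [-0.8, 1.1, 0.5]
grip_width: 0.061
gripper_force: 0.4
time_s: 4.3
position: [0.4925, -0.3219, 0.1831]
tool_rot: [[-0.992, -0.127, 0.0], [-0.127, 0.992, 0.0], [-0.0, 0.0, -1.0]]
ft_force: [0.2, 2.8, 4.1]
grip_width: 0.0595
gripper_force: 23.0
time_s: 4.7
position: [0.4924, -0.3219, 0.183]
tool_rot: [[-0.992, -0.127, 0.0], [-0.127, 0.992, 0.0], [-0.0, 0.0, -1.0]]
ft_force: [-0.6, 3.5, 5.2]
grip_width: 0.0595
gripper_force: 23.2
```

```bash
python3 nudge.py '[{"d": [0.0012,0,-0.0038],"aperture": 0.05},{"d": [0.0012,0,-0.0038],"aperture": 0.05},{"d": [0.0012,0,-0.0038],"aperture": 0.05},{"d": [0.003,0,-0.0095],"aperture": 0.05},{"d": [0.003,0,-0.0095],"aperture": 0.05},{"d": [0.003,0,-0.0095],"aperture": 0.05},{"d": [0,0,-0.03],"aperture": 0.05},{"d": [0,0,-0.03],"aperture": 0.05},{"aperture": 0.05}]' 20
python3 - <<'E'
from h import *
go(.49,-.04,.29,180)
s=snap("scene","s2")["pixels"];t=snap("top","t2")["pixels"];w=snap("wrist","w2")["pixels"]
a=cv2.resize(s[130:245,140:270],None,fx=3,fy=3,interpolation=cv2.INTER_CUBIC)
o=np.zeros((600,800,3),np.uint8);o[:345,:390]=a;o[:315,400:800]=w[:315,80:480]
b=cv2.resize(t[170:295,320:420],None,fx=2,fy=2,interpolation=cv2.INTER_CUBIC);o[350:600,:200]=b
cv2.imwrite("pics/c2.png",o[:,:,::-1])
E
```

```text
time_s: 5.6
position: [0.4806, -0.3245, 0.2876]
tool_rot: [[-0.992, -0.127, 0.006], [-0.127, 0.992, -0.006], [-0.005, -0.007, -1.0]]
ft_force: [-0.2, -0.0, -2.7]
grip_width: 0.0599
gripper_force: 23.3
tool delta [-0.0454  0.281  -0.0041] heading -172.72 turn 7.28 t 5.6 ft [-0.2 -0.  -2.7]
```

View pics/c2.png

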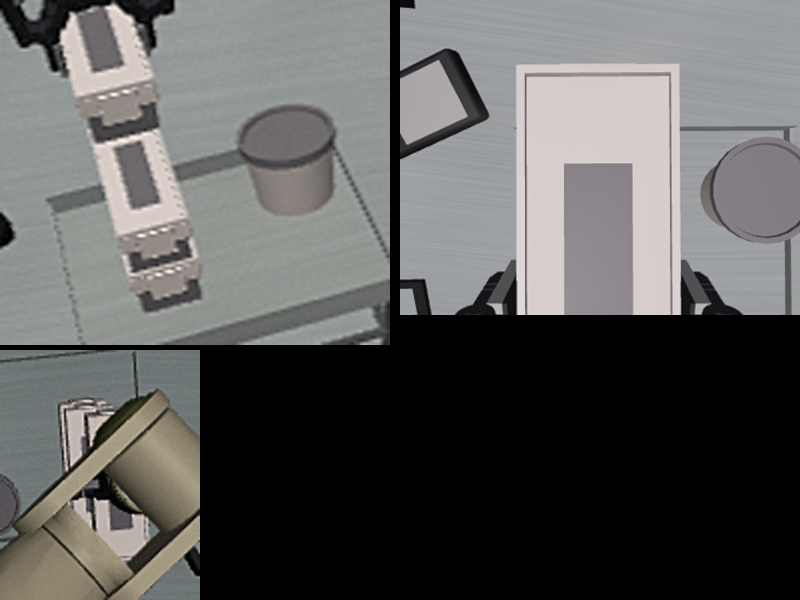

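The box is lifted clean: in the crop the two lower boxes are still stacked at (150,230) and the top box hangs in the gripper, still tilted. I'll move it to the gap.

```bash
python3 nudge.py '[{"d": [-0.0043,0.03,0],"aperture": 0.05},{"d": [-0.0043,0.045,0],"aperture": 0.05},{"d": [-0.0043,0.045,0],"aperture": 0.05},{"d": [-0.0043,0.045,0],"aperture": 0.05},{"d": [-0.0043,0.045,0],"aperture": 0.05},{"d": [-0.0043,0.045,0],"aperture": 0.05},{"d": [-0.0043,0.045,0],"aperture": 0.05},{"d": [-0.0043,0.0435,0],"aperture": 0.05},{"aperture": 0.05},{"aperture": 0.05}]'
python3 nudge.py '[{"d": [0,0,0.03],"aperture": 0.05},{"d": [0,0,0.04],"aperture": 0.05},{"d": [0,0,0.04],"aperture": 0.05},{"d": [0,0,0.04],"aperture": 0.05},{"d": [0,0,0.035],"aperture": 0.05},{"d": [0,0,0.02],"aperture": 0.05},{"d": [0,0,0.01],"aperture": 0.05},{"aperture": 0.05},{"aperture": 0.05}]'
python3 - <<'E'
from h import *
go(.47,.02,.0525,187.3)
t=load("top0")
print("bottle",onz(t,(240,163),0))
w=snap("wrist","w3")
c=lid(w,(130,0,450,380),200);print(c)
E
```

```text
time_s: 6.75
position: [0.4701, 0.0221, 0.2818]
tool_rot: [[-0.992, -0.129, -0.002], [-0.129, 0.992, 0.0], [0.002, 0.0, -1.0]]
ft_force: [0.4, -0.8, -3.3]
grip_width: 0.0595
gripper_force: 23.5
time_s: 7.65
position: [0.4711, 0.0208, 0.0684]
tool_rot: [[-0.992, -0.126, 0.001], [-0.126, 0.992, -0.0], [-0.001, -0.0, -1.0]]
ft_force: [0.0, 0.5, -3.2]
grip_width: 0.0595
gripper_force: 23.5
tool delta [ 0.0012 -0.0006  0.0159] heading -172.77 turn -0.07 t 7.65 ft [ 0.   0.5 -3.2]
bottle [0.7072497  0.02400586 0.        ]
[[197. 139.]
 [203. 149.]
 [204. 379.]
 [197. 360.]]
```

```bash
python3 nudge.py '[{"d": [0,0,0.006],"aperture": 0.05},{"d": [0,0,0.006],"aperture": 0.05},{"d": [0,0,0.004],"aperture": 0.05},{"aperture": 0.05}]'
python3 nudge.py '[{"d": [-0.0025,0,0.0033],"aperture": 0.05},{"d": [-0.0023,0,0.0033],"aperture": 0.05},{"d": [-0.0021,0,0.0033],"aperture": 0.05},{"d": [-0.0019,0,0.0033],"aperture": 0.05}]'
python3 -c "from h import *;go(.47,.02,.029,187.3)"
```

```text
time_s: 8.1
position: [0.4706, 0.0214, 0.0514]
tool_rot: [[-0.992, -0.127, -0.0], [-0.127, 0.992, 0.0], [0.0, 0.0, -1.0]]
ft_force: [-0.5, 0.2, -1.8]
grip_width: 0.0597
gripper_force: 23.7
time_s: 8.5
position: [0.4802, 0.0225, 0.0385]
tool_rot: [[-0.992, -0.127, 0.002], [-0.127, 0.992, -0.0], [-0.002, -0.0, -1.0]]
ft_force: [2.5, 0.4, 3.3]
grip_width: 0.0597
gripper_force: 23.9
tool delta [ 0.0105 -0.0012  0.0095] heading -172.73 turn -0.03 t 8.5 ft [2.5 0.4 3.3]
```

```bash
python3 nudge.py '[{"d": [-0.0018,0,0.003],"aperture": 0.05},{"d": [-0.0016,0,0.003],"aperture": 0.05},{"d": [-0.001,0,0.002],"aperture": 0.05},{"d": [0,0,0.001],"aperture": 0.05},{"aperture": 0.05}]'
python3 - <<'E'
from h import *
go(.47,.02,.029,187.3)
s=snap("scene","s3")["pixels"];w=snap("wrist","w3")["pixels"]
a=cv2.resize(s[100:220,220:340],None,fx=3,fy=3,interpolation=cv2.INTER_CUBIC)
o=np.zeros((420,800,3),np.uint8);o[:360,:360]=a;o[:420,380:800]=w[:,70:490]
cv2.imwrite("pics/c3.png",o[:,:,::-1])
E
```

```text
time_s: 9.0
position: [0.4837, 0.023, 0.0294]
tool_rot: [[-0.992, -0.127, -0.0], [-0.127, 0.992, -0.0], [0.0, -0.0, -1.0]]
ft_force: [3.6, -0.4, 1.4]
grip_width: 0.0595
gripper_force: 24.0
tool delta [ 0.014  -0.0013  0.0004] heading -172.72 turn -0.02 t 9.0 ft [ 3.6 -0.4  1.4]
```

View pics/c3.png

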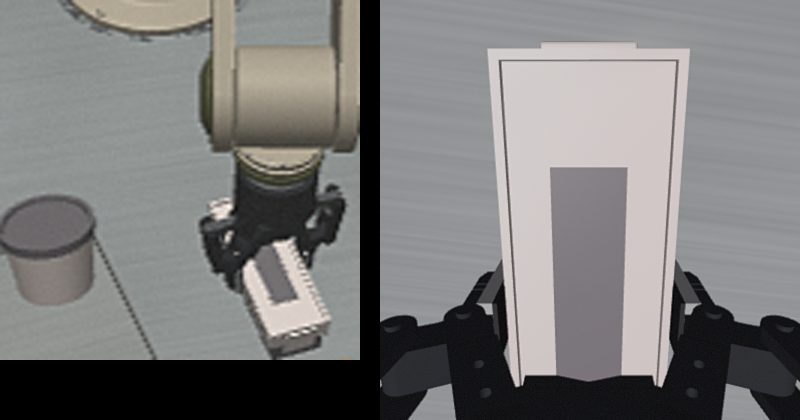

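The box stands on the counter between the fingers. Its near lid corners are at (178,49) and (379,49) in the wrist view. I'll check that it is level before releasing.

Run:
```python
from h import *
d=load("w3")
# near edge corners and recess width pairs lower down, edges of lid at row 240
im=d["pixels"].astype(int).min(2)
for r in (55,120,200,240):
    x=np.where(im[r,150:420]>190)[0]+150;a,b=x[0],x[-1]
    c,v1=ray(d,(a,r));_,v2=ray(d,(b+1,r))
    k=.06/np.linalg.norm(v1-v2)
    print(r,a,b,np.round(c+k*v1,4),np.round(c+k*v2,4))
```

```text
55 178 378 [ 0.4025 -0.0178  0.0478] [0.3949 0.0417 0.0478]
120 183 374 [ 0.4211 -0.0152  0.0483] [0.4135 0.0443 0.0484]
200 189 368 [ 0.4468 -0.0119  0.0484] [0.4391 0.0476 0.0485]
240 192 365 [ 0.4609 -0.0101  0.0485] [0.4533 0.0494 0.0486]
```

```bash
python3 nudge.py '[{"aperture": 0.062},{"aperture": 0.066},{"aperture": 0.085},{"aperture": 0.085},{"d": [0,0,-0.02],"aperture": 0.085},{"d": [0,0,-0.045],"aperture": 0.085},{"d": [0,0,-0.045],"aperture": 0.085},{"d": [0,0,-0.045],"aperture": 0.085},{"d": [0,0,-0.045],"aperture": 0.085},{"d": [0,0,-0.045],"aperture": 0.085}]'
python3 - <<'E'
from h import *
w=snap("wrist","w4");cv2.imwrite("pics/w4.png",w["pixels"][:,:,::-1])
c=lid(w,(150,0,420,380),200);print(c)
s=c.sum(1);f=c[:,0]-c[:,1]
q=[c[s.argmin()],c[f.argmax()],c[s.argmax()],c[f.argmin()]]
R,p=pose(w,q,[(-.086,-.03,0),(-.086,.03,0),(.086,.03,0),(.086,-.03,0)])
print(np.round(R,3),p)
go(.5054,-.3203,.29,187.3)
E
```

```text
time_s: 10.1
position: [0.483, 0.0232, 0.2765]
tool_rot: [[-0.992, -0.127, -0.0], [-0.127, 0.992, 0.0], [0.0, 0.0, -1.0]]
ft_force: [1.1, -0.4, 0.2]
grip_width: 0.0846
gripper_force: 0.0
[[308.  88.]
 [305. 251.]
 [252. 252.]
 [247.  89.]]
[[ 0.991 -0.133 -0.019]
 [ 0.133  0.991  0.028]
 [ 0.015 -0.03   0.999]] [0.48328829 0.02280428 0.04617331]
tool delta [ 0.0234 -0.343  -0.0053] heading -172.71 turn -0.01 t 10.15 ft [-0.6 -0.7  7.8]
```

```bash
python3 nudge.py '[{"d": [0.003,-0.043,-0.002],"aperture": 0.085},{"d": [0.003,-0.043,-0.002],"aperture": 0.085},{"d": [0.003,-0.043,-0.002],"aperture": 0.085},{"d": [0.003,-0.043,-0.002],"aperture": 0.085},{"d": [0.003,-0.043,0],"aperture": 0.085},{"d": [0.003,-0.043,0],"aperture": 0.085},{"d": [0.003,-0.043,0],"aperture": 0.085},{"d": [0.0024,-0.042,0],"aperture": 0.085},{"aperture": 0.085},{"aperture": 0.085}]'
python3 - <<'E'
from h import *
w=snap("wrist","w5")
c=lid(w,(180,0,400,380),200);print(c)
s=c.sum(1);f=c[:,0]-c[:,1]
q=[c[s.argmin()],c[f.argmax()],c[s.argmax()],c[f.argmin()]]
R,p=pose(w,q,[(-.086,-.03,0),(-.086,.03,0),(.086,.03,0),(.086,-.03,0)])
print(np.round(R,3),p,p-.011*R[:,2])
go(.5054,-.3203,.141,187.3)
E
```

```text
time_s: 11.15
position: [0.5036, -0.3206, 0.2816]
tool_rot: [[-0.992, -0.125, -0.001], [-0.125, 0.992, 0.001], [0.001, 0.001, -1.0]]
ft_force: [-0.2, 0.3, -0.3]
grip_width: 0.0853
gripper_force: 0.0
[[318.  89.]
 [320. 316.]
 [241. 317.]
 [240.  89.]]
[[ 0.945 -0.125 -0.302]
 [ 0.126  0.992 -0.018]
 [ 0.302 -0.021  0.953]] [ 0.50315014 -0.31951789  0.15778517] [ 0.50647333 -0.31932211  0.14730099]
tool delta [-0.0016 -0.001   0.1411] heading -172.72 turn -0.02 t 11.2 ft [-0.   0.4 -0.6]
```

```bash
python3 nudge.py '[{"d": [-0.0008,0,0.03],"aperture": 0.085},{"d": [-0.0008,0,0.03],"aperture": 0.085},{"d": [0,0,0.03],"aperture": 0.085},{"d": [0,0,0.025],"aperture": 0.085},{"d": [0,0,0.015],"aperture": 0.085},{"d": [0,0,0.006],"aperture": 0.085},{"aperture": 0.085},{"aperture": 0.085}]'
python3 -c "from h import *;go(.506,-.320,.1405,187.3)"
```

```text
time_s: 12.0
position: [0.5059, -0.3197, 0.1476]
tool_rot: [[-0.992, -0.127, 0.001], [-0.127, 0.992, -0.001], [-0.001, -0.001, -1.0]]
ft_force: [-0.1, 0.4, 0.3]
grip_width: 0.0852
gripper_force: 0.0
tool delta [-0.     -0.0003  0.0071] heading -172.68 turn 0.02 t 12.0 ft [-0.1  0.4  0.3]
```

```bash
python3 nudge.py '[{"d": [0,0,0.0055],"aperture": 0.066},{"aperture": 0.066},{"aperture": 0.063},{"aperture": 0.062},{"aperture": 0.061}]' 20; python3 nudge.py '[{"aperture": 0.058},{"aperture": 0.05},{"aperture": 0.05},{"aperture": 0.05}]' 20;python3 -c "from h import *;go(.506,-.320,.1405,187.3)"
```

```text
time_s: 12.5
position: [0.5055, -0.3198, 0.1412]
tool_rot: [[-0.992, -0.127, 0.0], [-0.127, 0.992, 0.0], [-0.0, 0.0, -1.0]]
ft_force: [0.3, 1.5, 0.5]
grip_width: 0.0609
gripper_force: 0.5
time_s: 12.9
position: [0.5055, -0.3198, 0.1413]
tool_rot: [[-0.992, -0.127, 0.0], [-0.127, 0.992, 0.0], [-0.0, 0.0, -1.0]]
ft_force: [-2.4, 3.3, 5.2]
grip_width: 0.0598
gripper_force: 22.6
tool delta [-0.0005 -0.0003  0.0008] heading -172.72 turn -0.02 t 12.9 ft [-2.4  3.3  5.2]
```

```bash
python3 nudge.py '[{"d": [0.0012,0,-0.0038],"aperture": 0.05},{"d": [0.0012,0,-0.0038],"aperture": 0.05},{"d": [0.0012,0,-0.0038],"aperture": 0.05},{"d": [0.003,0,-0.0095],"aperture": 0.05},{"d": [0.003,0,-0.0095],"aperture": 0.05},{"d": [0.003,0,-0.0095],"aperture": 0.05},{"d": [0,0,-0.04],"aperture": 0.05},{"d": [0,0,-0.04],"aperture": 0.05},{"d": [0,0,-0.04],"aperture": 0.05},{"aperture": 0.05}]' 20
python3 - <<'E'
from h import *
s=snap("scene","s6");t=load("scene0")
m=cv2.absdiff(s["pixels"],t["pixels"])[180:245,165:225].max(2)
cv2.imwrite("pics/s6.png",np.hstack([cv2.resize(x[130:250,140:270],None,fx=3,fy=3,interpolation=2) for x in (t["pixels"],s["pixels"])])[:,:,::-1])
go(.56,.262,.28,187.3)
E
```

```text
time_s: 13.9
position: [0.4937, -0.3224, 0.3076]
tool_rot: [[-0.992, -0.127, 0.008], [-0.127, 0.992, -0.008], [-0.007, -0.009, -1.0]]
ft_force: [0.9, -1.4, -2.8]
grip_width: 0.0594
gripper_force: 23.9
tool delta [-0.1401  0.5708  0.0219] heading -172.72 turn -0.02 t 13.95 ft [-0.7 -0.1 -3.2]
```

View pics/s6.png

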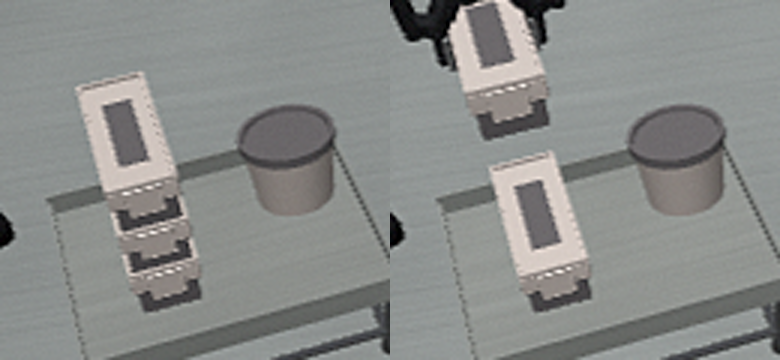

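The bottom box is unchanged: its front face is still at about (165,285) in the left crop and (555,285)−390 in the right one. The middle box is lifted, so I'll move it to the riser.

```bash
python3 nudge.py '[{"d": [-0.0098,0.03,0],"aperture": 0.05},{"d": [-0.0098,0.044,0],"aperture": 0.05},{"d": [-0.0098,0.044,0],"aperture": 0.05},{"d": [-0.0098,0.044,0],"aperture": 0.05},{"d": [-0.0098,0.044,0],"aperture": 0.05},{"d": [-0.0098,0.044,0],"aperture": 0.05},{"d": [-0.0098,0.044,0],"aperture": 0.05}]'
python3 nudge.py '[{"d": [-0.0098,0.044,0],"aperture": 0.05},{"d": [-0.0098,0.044,0],"aperture": 0.05},{"d": [-0.0098,0.044,0],"aperture": 0.05},{"d": [-0.0098,0.044,0],"aperture": 0.05},{"d": [-0.0098,0.044,0],"aperture": 0.05},{"d": [-0.0098,0.044,0],"aperture": 0.05},{"d": [-0.001,0.016,0],"aperture": 0.05},{"aperture": 0.05},{"aperture": 0.05}]'
python3 -c "from h import *;go(.548,.262,.16,187.3)"
```

```text
time_s: 14.65
position: [0.5231, -0.0194, 0.2999]
tool_rot: [[-0.992, -0.126, -0.002], [-0.126, 0.992, 0.001], [0.002, 0.001, -1.0]]
ft_force: [-0.1, -0.6, -1.1]
grip_width: 0.0596
gripper_force: 23.8
time_s: 15.55
position: [0.5474, 0.2635, 0.3001]
tool_rot: [[-0.992, -0.127, -0.002], [-0.127, 0.992, -0.001], [0.002, -0.001, -1.0]]
ft_force: [-0.7, -0.8, -2.8]
grip_width: 0.0598
gripper_force: 23.8
tool delta [-0.0006 -0.0014  0.1401] heading -172.72 turn -0.02 t 15.55 ft [-0.7 -0.8 -2.8]
```

```bash
python3 nudge.py '[{"d": [0,0,0.03],"aperture": 0.05},{"d": [0,0,0.04],"aperture": 0.05},{"d": [0,0,0.04],"aperture": 0.05},{"d": [0,0,0.02],"aperture": 0.05},{"d": [0,0,0.012],"aperture": 0.05},{"d": [0,0,0.008],"aperture": 0.05},{"d": [0,0,0.004],"aperture": 0.05},{"aperture": 0.05},{"aperture": 0.05}]'
python3 -c "from h import *;go(.548,.262,.142,187.3)"
```

```text
time_s: 16.45
position: [0.548, 0.2641, 0.1479]
tool_rot: [[-0.992, -0.127, 0.002], [-0.127, 0.992, 0.0], [-0.002, 0.0, -1.0]]
ft_force: [0.7, 0.1, -3.1]
grip_width: 0.0595
gripper_force: 23.8
tool delta [ 0.0003 -0.0021  0.0059] heading -172.73 turn -0.03 t 16.45 ft [ 0.7  0.1 -3.1]
```

```bash
python3 nudge.py '[{"d": [0,0,0.004],"aperture": 0.05},{"d": [-0.001,0,0.003],"aperture": 0.05},{"d": [-0.0023,0,0.0033],"aperture": 0.05},{"d": [-0.0021,0,0.0033],"aperture": 0.05},{"d": [-0.002,0,0.0033],"aperture": 0.05},{"d": [-0.0018,0,0.0033],"aperture": 0.05},{"d": [-0.0017,0,0.003],"aperture": 0.05},{"d": [-0.0015,0,0.003],"aperture": 0.05},{"aperture": 0.05}]'
python3 - <<'E'
from h import *
go(.56,.262,.119,187.3)
d=snap("wrist","w7")
im=d["pixels"].astype(int).min(2)
for r in (60,120,200,240):
    x=np.where(im[r,150:420]>170)[0]+150;a,b=x[0],x[-1]
    c,v1=ray(d,(a,r));_,v2=ray(d,(b+1,r));k=.06/np.linalg.norm(v1-v2)
    print(r,a,b,np.round(c+k*v1,4),np.round(c+k*v2,4))
E
```

```text
time_s: 17.35
position: [0.5598, 0.2656, 0.12]
tool_rot: [[-0.992, -0.127, -0.001], [-0.127, 0.992, -0.0], [0.001, -0.0, -1.0]]
ft_force: [3.1, 0.1, 1.5]
grip_width: 0.0594
gripper_force: 24.5
tool delta [ 0.0003 -0.0036  0.001 ] heading -172.73 turn -0.03 t 17.35 ft [3.1 0.1 1.5]
60 179 378 [0.4801 0.2252 0.1383] [0.4725 0.2847 0.1384]
120 183 374 [0.4974 0.2274 0.1389] [0.4898 0.2869 0.139 ]
200 189 368 [0.5231 0.2307 0.139 ] [0.5155 0.2902 0.1391]
240 192 365 [0.5373 0.2325 0.1391] [0.5296 0.292  0.1392]
```

```bash
python3 nudge.py '[{"d": [0,0,0.0008],"aperture": 0.05},{"aperture": 0.062},{"aperture": 0.066},{"aperture": 0.085},{"aperture": 0.085},{"d": [0,0,-0.02],"aperture": 0.085},{"d": [0,0,-0.045],"aperture": 0.085},{"d": [0,0,-0.045],"aperture": 0.085},{"d": [0,0,-0.045],"aperture": 0.085},{"aperture": 0.085}]'
python3 - <<'E'
from h import *
w=snap("wrist","w8");t=snap("top","t8")
c=lid(w,(150,0,420,380),180);print(c)
s=c.sum(1);f=c[:,0]-c[:,1]
q=[c[s.argmin()],c[f.argmax()],c[s.argmax()],c[f.argmin()]]
R,p=pose(w,q,[(-.086,-.03,0),(-.086,.03,0),(.086,.03,0),(.086,-.03,0)])
print(np.round(R,3),p)
go(.4835,.023,.27,187.3)
E
```

```text
time_s: 18.4
position: [0.5613, 0.2662, 0.2817]
tool_rot: [[-0.992, -0.127, 0.012], [-0.127, 0.992, 0.003], [-0.012, 0.001, -1.0]]
ft_force: [1.5, -0.5, -0.4]
grip_width: 0.0851
gripper_force: 0.0
[[318.  80.]
 [311. 286.]
 [244. 287.]
 [237.  81.]]
[[ 0.992 -0.127  0.002]
 [ 0.127  0.992  0.024]
 [-0.005 -0.024  1.   ]] [0.56111216 0.26556466 0.13630096]
tool delta [ 0.1066 -0.2311  0.0053] heading -172.72 turn -0.02 t 18.5 ft [ 0.5 -0.1 -0.2]
```

Run:
```python
from h import *
for n in("w4","w8"):
    d=load(n);c,_=ray(d,(0,0));print(c)
d=load("w4");print(proj(d,np.array([.483,.023,.048])))
go(.45,.143,.22,187.3)
```

```text
[0.41192923 0.01387566 0.40831859]
[0.48864419 0.25642436 0.41268424]
[278.32465629 175.29307125]
tool delta [ 0.1247 -0.1078  0.0553] heading -172.72 turn -0.02 t 18.5 ft [ 0.5 -0.1 -0.2]
```

```bash
python3 nudge.py '[{"d": [0.041,-0.0196,0.0124],"aperture": 0.085},{"d": [0.041,-0.0196,0.0124],"aperture": 0.085},{"d": [0.041,-0.0196,0.0124],"aperture": 0.085},{"d": [0.041,-0.0196,0.0124],"aperture": 0.085},{"d": [0.041,-0.0196,0.0124],"aperture": 0.085},{"aperture": 0.085},{"aperture": 0.085},{"aperture": 0.085}]'
python3 - <<'E'
from h import *
snap("wrist","vA");go(.37,-.097,.22,187.3)
E
python3 nudge.py '[{"d": [-0.006,-0.0477,0],"aperture": 0.085},{"d": [-0.006,-0.0477,0],"aperture": 0.085},{"d": [-0.006,-0.0477,0],"aperture": 0.085},{"d": [-0.006,-0.0477,0],"aperture": 0.085},{"d": [-0.006,-0.0477,0],"aperture": 0.085},{"aperture": 0.085},{"aperture": 0.085},{"aperture": 0.085}]'
python3 - <<'E'
from h import *
snap("wrist","vB");go(.37,-.097,.22,187.3)
a,b=load("vA"),load("vB");b0=np.array([.483,.023,.0])
for d in(a,b):print(proj(d,b0),[np.round(proj(d,np.array([x,y,0])),0).tolist() for x,y in((.398,-.02),(.398,.05),(.57,.06),(.57,0))])
A,B=a["pixels"],b["pixels"]
def cr(i,c):
    return cv2.resize(i[max(0,int(c[1])-130):int(c[1])+130,max(0,int(c[0])-90):int(c[0])+90],(390,563),interpolation=cv2.INTER_CUBIC)
cv2.imwrite("pics/v.png",np.hstack([cr(A,proj(a,b0)),cr(B,proj(b,b0))])[:,:,::-1])
E
```

```text
time_s: 19.3
position: [0.3699, 0.1427, 0.2128]
tool_rot: [[-0.992, -0.127, 0.0], [-0.127, 0.992, 0.0], [-0.0, 0.0, -1.0]]
ft_force: [0.6, -0.2, 0.6]
grip_width: 0.0848
gripper_force: 0.0
tool delta [ 0.0304 -0.2378 -0.0071] heading -172.71 turn -0.01 t 19.35 ft [-0.6 -0.1  0. ]
time_s: 20.15
position: [0.4291, -0.0894, 0.2127]
tool_rot: [[-0.992, -0.128, -0.0], [-0.128, 0.992, 0.0], [0.0, 0.0, -1.0]]
ft_force: [0.4, -0.6, -0.5]
grip_width: 0.0848
gripper_force: 0.0
tool delta [ 0.0596 -0.0002 -0.0071] heading -172.62 turn 0.08 t 20.2 ft [-0.5 -0.2 -0.4]
[155.23075977 266.60814345] [[115.0, 185.0], [184.0, 194.0], [185.0, 338.0], [133.0, 333.0]]
[377.50160726 241.5961578 ] [[353.0, 156.0], [422.0, 166.0], [394.0, 317.0], [341.0, 311.0]]
```

View pics/v.png

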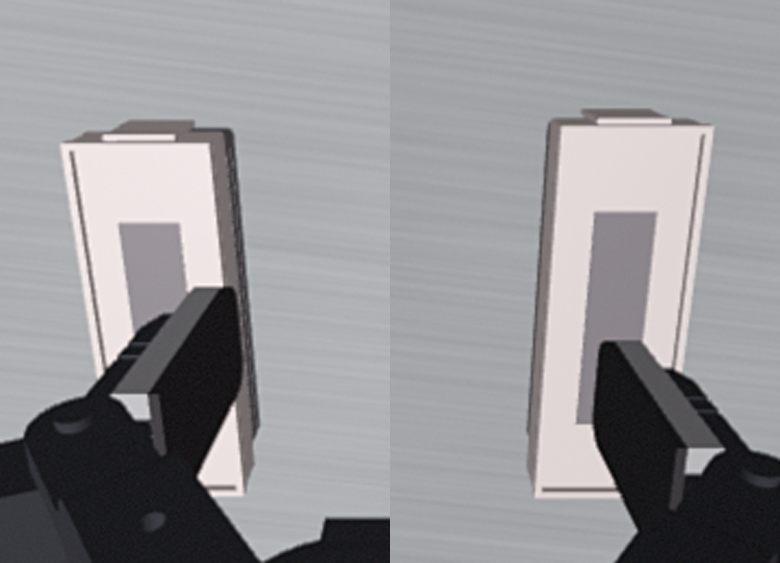

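The two views at (150,260) and (377,240) show the +y tub side (view A), but the near tub end is hidden by the lid. I'll take a lower view square to the near end, which shows the x and y lid offset together.

```bash
python3 nudge.py '[{"d": [0.028,0.0405,0],"aperture": 0.085},{"d": [0.028,0.0405,0],"aperture": 0.085},{"d": [0.028,0.0427,0.0],"aperture": 0.085},{"d": [0,0,0.047],"aperture": 0.085},{"d": [0,0,0.047],"aperture": 0.085},{"d": [0,0,0.042],"aperture": 0.085},{"aperture": 0.085},{"aperture": 0.085},{"aperture": 0.085}]'
python3 - <<'E'
from h import *
d=snap("wrist","vC");go(.33,.023,.07,187.3)
u=proj(d,np.array([.398,.012,.02]));print(u)
x,y=int(u[0]),int(u[1])
cv2.imwrite("pics/vC.png",cv2.resize(d["pixels"][y-60:y+60,x-75:x+75],(750,600),interpolation=cv2.INTER_CUBIC)[:,:,::-1]);print(x-75,y-60)
E
```

```text
time_s: 21.1
position: [0.3316, 0.021, 0.0786]
tool_rot: [[-0.992, -0.128, 0.003], [-0.128, 0.992, -0.001], [-0.003, -0.001, -1.0]]
ft_force: [-0.1, -0.3, 0.2]
grip_width: 0.0849
gripper_force: 0.0
tool delta [0.0014 0.0023 0.0086] heading -172.69 turn 0.01 t 21.15 ft [-0.2  0.6 -1. ]
[251.290431   328.35733041]
176 268
```

View pics/vC.png

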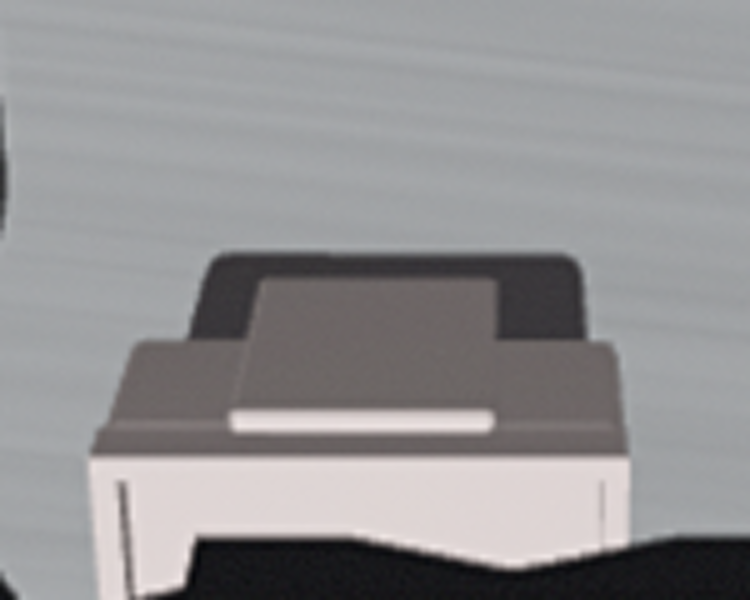

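View C shows the near end clearly. The tub's bottom edge is at row 318.6, with sides at cols ~219 and 291.8. The lid's lower rim is at row 336 and its top edge at row 359.4, cols 194–302.

Run:
```python
from h import *
d=load("vC");f=lambda u:(u[0]/5+176-.4,u[1]/5+268-.4)
a=np.radians(7.3);X=np.array([np.cos(a),np.sin(a)]);Y=np.array([-np.sin(a),np.cos(a)])
for n,us,z in[("tub bot",[(216,254),(579,254)],0.0),("lid low",[(133,341),(616,341)],.026),("lid top",[(90,457),(630,457)],.048)]:
    P=[onz(d,f(u),z)[:2] for u in us];m=sum(P)/2
    e=P[1]-P[0];print(n,"w",round(np.linalg.norm(e),4),"along x",round(m@X,4),"along y",round(m@Y,4),"ang",np.degrees(np.arctan2(-e[0],e[1])))
```

```text
tub bot w 0.0502 along x 0.4026 along y -0.0377 ang 7.390057174755524
lid low w 0.0596 along x 0.3973 along y -0.0387 ang 7.395727212148857
lid top w 0.06 along x 0.396 along y -0.0386 ang 7.403592514268156
```

```bash
python3 -c "from h import *;go(.41,.264,.169,187.3)"; python3 nudge.py '[{"d": [0,0,-0.045],"aperture": 0.085},{"d": [0,0,-0.045],"aperture": 0.085},{"d": [-0.018,0.0385,0],"aperture": 0.085},{"d": [-0.018,0.0385,0],"aperture": 0.085},{"d": [-0.018,0.0385,0],"aperture": 0.085},{"d": [-0.018,0.0385,0],"aperture": 0.085},{"d": [-0.018,0.0385,0],"aperture": 0.085},{"d": [-0.018,0.0385,0],"aperture": 0.085},{"aperture": 0.085},{"aperture": 0.085}]'
python3 - <<'E'
from h import *
go(.41,.264,.169,187.3)
d=snap("wrist","vD")
u=proj(d,np.array([.476,.2547,.11]));print(u)
x,y=int(u[0]),int(u[1])
cv2.imwrite("pics/vD.png",cv2.resize(d["pixels"][y-60:y+60,x-75:x+75],(750,600),interpolation=cv2.INTER_CUBIC)[:,:,::-1]);print(x-75,y-60)
E
```

```text
tool delta [-0.109   0.231  -0.0903] heading -172.69 turn 0.01 t 21.15 ft [-0.2  0.6 -1. ]
time_s: 22.15
position: [0.4083, 0.2643, 0.1683]
tool_rot: [[-0.992, -0.128, 0.002], [-0.128, 0.992, 0.0], [-0.002, 0.0, -1.0]]
ft_force: [0.6, -0.6, 0.1]
grip_width: 0.0851
gripper_force: 0.0
tool delta [-0.0016 -0.0005 -0.0007] heading -172.62 turn 0.08 t 22.15 ft [ 0.6 -0.6  0.1]
[249.78191381 330.52900506]
174 270
```

View pics/vD.png

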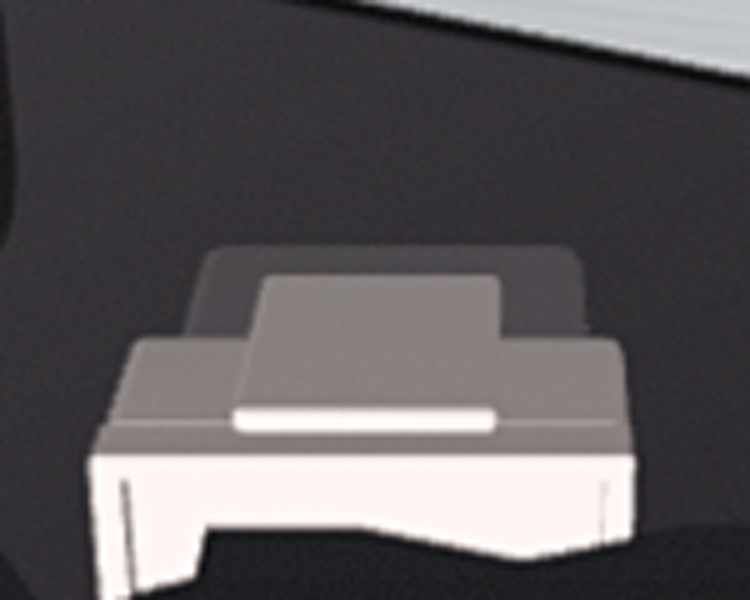

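View D (middle box) shows the tub's bottom edge at crop row 246, the lid's lower rim at 338 and its top edge at 455. I'll compare these with view C.

Run:
```python
from h import *
d=load("vD");f=lambda u:(u[0]/5+174-.4,u[1]/5+270-.4)
a=np.radians(7.4);X=np.array([np.cos(a),np.sin(a)]);Y=np.array([-np.sin(a),np.cos(a)])
for n,us,z in[("tub bot",[(210,246),(580,246)],0.09),("lid low",[(133,338),(623,338)],.116),("lid top",[(88,455),(634,455)],.138)]:
    P=[onz(d,f(u),z)[:2] for u in us];m=sum(P)/2
    e=P[1]-P[0];print(n,"w",round(np.linalg.norm(e),4),"along x",round(m@X,4),"along y",round(m@Y,4),"ang",np.degrees(np.arctan2(-e[0],e[1])))
go(.4835,.023,.2,187.35)
```

```text
tub bot w 0.0511 along x 0.5099 along y 0.1915 ang 7.380487713289908
lid low w 0.0604 along x 0.5053 along y 0.1914 ang 7.37978881008866
lid top w 0.0606 along x 0.504 along y 0.1913 ang 7.378863168255955
tool delta [-0.0441 -0.2482 -0.0318] heading -172.7 turn -0.05 t 22.2 ft [-0.   0.6  0.9]
```

```bash
python3 nudge.py '[{"d": [0,0,-0.035],"aperture": 0.085},{"d": [-0.0074,-0.0414,0],"aperture": 0.085},{"d": [-0.0074,-0.0414,0],"aperture": 0.085},{"d": [-0.0074,-0.0414,0],"aperture": 0.085},{"d": [-0.0074,-0.0414,0],"aperture": 0.085},{"d": [-0.0074,-0.0414,0],"aperture": 0.085},{"d": [-0.0074,-0.0414,0],"aperture": 0.085},{"d": [0,0,0.03],"aperture": 0.085},{"d": [0,0,0.03],"aperture": 0.085},{"d": [0,0,0.02],"aperture": 0.085}]'
python3 nudge.py '[{"aperture": 0.085},{"aperture": 0.085}]'
python3 -c "from h import *;go(.4835,.023,.029,187.35)"
```

```text
time_s: 23.2
position: [0.4828, 0.0217, 0.1213]
tool_rot: [[-0.992, -0.124, -0.001], [-0.124, 0.992, 0.0], [0.001, 0.0, -1.0]]
ft_force: [1.2, 0.2, 0.2]
grip_width: 0.085
gripper_force: 0.0
time_s: 23.4
position: [0.484, 0.0224, 0.1231]
tool_rot: [[-0.992, -0.126, 0.001], [-0.126, 0.992, -0.0], [-0.001, -0.0, -1.0]]
ft_force: [0.3, -0.4, 1.1]
grip_width: 0.0854
gripper_force: 0.0
tool delta [0.0005 0.0007 0.0941] heading -172.79 turn -0.14 t 23.4 ft [ 0.3 -0.4  1.1]
```

```bash
python3 nudge.py '[{"d": [0,0.0005,0.03],"aperture": 0.085},{"d": [0,0,0.03],"aperture": 0.085},{"d": [0,0,0.02],"aperture": 0.085},{"d": [0,0,0.01],"aperture": 0.085},{"d": [0,0,0.0035],"aperture": 0.085},{"aperture": 0.066},{"aperture": 0.066}]' 20
python3 nudge.py '[{"aperture": 0.063},{"aperture": 0.062},{"aperture": 0.061},{"aperture": 0.06},{"aperture": 0.05},{"aperture": 0.05}]' 20
python3 - <<'E'
from h import *
d=snap("wrist","w9");im=d["pixels"].astype(int).min(2)
for r in (60,120,200,240):
    x=np.where(im[r,150:420]>190)[0]+150;a,b=x[0],x[-1]
    c,v1=ray(d,(a,r));_,v2=ray(d,(b+1,r));k=.06/np.linalg.norm(v1-v2)
    print(r,a,b,np.round(c+k*v1,4),np.round(c+k*v2,4))
go(.4835,.023,.1,187.35)
E
```

```text
time_s: 24.1
position: [0.4846, 0.0234, 0.0295]
tool_rot: [[-0.992, -0.127, 0.002], [-0.127, 0.992, -0.0], [-0.002, -0.001, -1.0]]
ft_force: [0.5, 0.7, 0.7]
grip_width: 0.066
gripper_force: 0.0
time_s: 24.7
position: [0.4842, 0.0233, 0.0287]
tool_rot: [[-0.992, -0.127, 0.001], [-0.127, 0.992, -0.0], [-0.001, -0.0, -1.0]]
ft_force: [-1.7, -1.5, 6.1]
grip_width: 0.0596
gripper_force: 21.0
60 178 379 [ 0.4046 -0.0171  0.048 ] [0.397  0.0424 0.0481]
120 182 374 [ 0.4218 -0.0151  0.0482] [0.4142 0.0444 0.0482]
200 189 368 [ 0.4475 -0.0116  0.0477] [0.4398 0.0479 0.0478]
240 192 365 [ 0.4616 -0.0098  0.0478] [0.454  0.0497 0.0478]
tool delta [ 0.0007 -0.0002 -0.0713] heading -172.72 turn -0.07 t 24.75 ft [-1.1 -2.2  5.2]
```

```bash
python3 nudge.py '[{"d": [0,0,-0.02],"aperture": 0.05},{"d": [0,0,-0.045],"aperture": 0.05},{"d": [0,0,-0.045],"aperture": 0.05},{"d": [0.0172,0.0369,-0.01],"aperture": 0.05},{"d": [0.0172,0.0369,0],"aperture": 0.05},{"d": [0.0172,0.0369,0],"aperture": 0.05},{"d": [0.0172,0.0369,0],"aperture": 0.05},{"d": [0.0172,0.0369,0],"aperture": 0.05},{"twist": 5.9,"aperture": 0.05},{"twist": 5.9,"aperture": 0.05}]' 20
python3 nudge.py '[{"aperture": 0.05},{"aperture": 0.05}]'
python3 -c "from h import *;go(.3755,.195,.123,175.5)"
```

```text
time_s: 25.75
position: [0.3741, 0.1967, 0.1481]
tool_rot: [[-0.997, 0.08, -0.001], [0.08, 0.997, 0.0], [0.001, -0.0, -1.0]]
ft_force: [0.4, -0.0, -1.5]
grip_width: 0.0597
gripper_force: 25.2
time_s: 25.95
position: [0.3751, 0.1956, 0.1481]
tool_rot: [[-0.997, 0.076, -0.001], [0.076, 0.997, -0.0], [0.001, -0.0, -1.0]]
ft_force: [0.3, -1.1, -2.7]
grip_width: 0.0593
gripper_force: 25.2
tool delta [-0.0005 -0.0005  0.0251] heading 175.62 turn 0.12 t 25.95 ft [ 0.3 -1.1 -2.7]
```

```bash
python3 nudge.py '[{"d": [0,0,0.01],"aperture": 0.05},{"d": [0,0,0.01],"aperture": 0.05},{"d": [0,0,0.007],"aperture": 0.05},{"d": [0,0,0.004],"aperture": 0.05},{"d": [0,0,0.004],"aperture": 0.05},{"d": [0,0,0.004],"aperture": 0.05},{"d": [0,0,0.004],"aperture": 0.05},{"d": [0,0,0.004],"aperture": 0.05},{"d": [0,0,0.002],"aperture": 0.05},{"aperture": 0.05}]' 20
cat >> h.py <<'E'
def tilt(d,thr=190,rows=(60,90,120,150,180,210,240)):
    im=d["pixels"].astype(int).min(2);P=[]
    for r in rows:
        x=np.where(im[r,120:440]>thr)[0]+120
        if len(x)<20: continue
        c,v1=ray(d,(x[0],r));_,v2=ray(d,(x[-1]+1,r));k=.06/np.linalg.norm(v1-v2);P.append(c+k*(v1+v2)/2)
    P=np.array(P);h=np.hypot(*(P[:,:2]-P[0,:2]).T);s=np.polyfit(h,P[:,2],1)
    print("tilt",np.arctan(s[0]),"res",np.round(P[:,2]-np.polyval(s,h),4),"near",P[0])
E
python3 - <<'E'
from h import *
go(.3755,.195,.099,175.5)
tilt(load("w9"));d=snap("wrist","w10");tilt(d)
E
```

```text
time_s: 26.95
position: [0.3738, 0.1956, 0.0993]
tool_rot: [[-0.997, 0.078, -0.003], [0.078, 0.997, -0.0], [0.003, -0.0, -1.0]]
ft_force: [-7.4, 1.9, 2.9]
grip_width: 0.0593
gripper_force: 27.9
tool delta [-0.0018 -0.0005  0.0003] heading 175.53 turn 0.03 t 26.95 ft [-7.4  1.9  2.9]
tilt -0.0017553835892712422 res [-0.0001  0.0002  0.     -0.0002  0.0002 -0.0001] near [0.40918269 0.01355618 0.04780267]
tilt 0.2881210398615129 res [ 0.  0. -0. -0. -0. -0.  0.] near [0.28732623 0.20265521 0.09452351]
```

```bash
python3 nudge.py '[{"d": [0.004,0,-0.004],"aperture": 0.05},{"d": [0.003,0,-0.02],"aperture": 0.05},{"d": [0,0,-0.04],"aperture": 0.05},{"d": [0,0,-0.045],"aperture": 0.05},{"d": [0,0,-0.045],"aperture": 0.05},{"d": [0,0,-0.025],"twist": -5.9,"aperture": 0.05},{"twist": -5.9,"aperture": 0.05},{"aperture": 0.05},{"aperture": 0.05}]' 20
python3 - <<'E'
from h import *
go(.555,-.185,.275,187.35)
d=snap("wrist","w11");tilt(d,180,(100,130,160,190,220))
E
```

```text
time_s: 27.9
position: [0.368, 0.1961, 0.2781]
tool_rot: [[-0.992, -0.124, -0.001], [-0.124, 0.992, -0.0], [0.001, -0.0, -1.0]]
ft_force: [-0.6, -1.0, -2.1]
grip_width: 0.0596
gripper_force: 27.2
tool delta [-0.1382 -0.4013  0.003 ] heading -172.87 turn -0.22 t 27.9 ft [-0.6 -1.  -2.1]
tilt 0.29068788744197877 res [ 0. -0. -0. -0.  0.] near [0.29570392 0.18687105 0.27802821]
```

```bash
python3 nudge.py '[{"d": [-0.0153,-0.03,0],"aperture": 0.05},{"d": [-0.0153,-0.0446,0],"aperture": 0.05},{"d": [-0.0153,-0.0446,0],"aperture": 0.05},{"d": [-0.0153,-0.0446,0],"aperture": 0.05},{"d": [-0.0153,-0.0446,0],"aperture": 0.05},{"d": [-0.0153,-0.0446,0],"aperture": 0.05},{"d": [-0.0153,-0.0446,0],"aperture": 0.05},{"d": [-0.0153,-0.0446,0],"aperture": 0.05},{"d": [-0.0153,-0.0446,0],"aperture": 0.05},{"d": [0,-0.0145,0],"aperture": 0.05}]'
python3 nudge.py '[{"aperture": 0.05},{"aperture": 0.05}]'
python3 - <<'E'
from h import *
go(.555,-.185,.275,187.35)
d=snap("wrist","w12");cv2.imwrite("pics/w12.png",d["pixels"][:,:,::-1])
c=lid(d,(20,0,192,330),200);print(c.tolist())
E
```

```text
time_s: 28.95
position: [0.5569, -0.1883, 0.2763]
tool_rot: [[-0.993, -0.122, -0.002], [-0.122, 0.993, 0.0], [0.002, 0.001, -1.0]]
ft_force: [-0.3, 0.6, -3.7]
grip_width: 0.0597
gripper_force: 27.2
time_s: 29.15
position: [0.5554, -0.1838, 0.2779]
tool_rot: [[-0.992, -0.126, -0.001], [-0.126, 0.992, 0.001], [0.001, 0.001, -1.0]]
ft_force: [-0.5, 1.0, -2.5]
grip_width: 0.0597
gripper_force: 27.2
tool delta [ 0.0006 -0.0012  0.0029] heading -172.77 turn -0.12 t 29.15 ft [-0.5  1.  -2.5]
[[156.0, 143.0], [156.0, 228.0], [84.0, 229.0], [85.0, 209.0], [139.0, 140.0]]
```

View pics/w12.png

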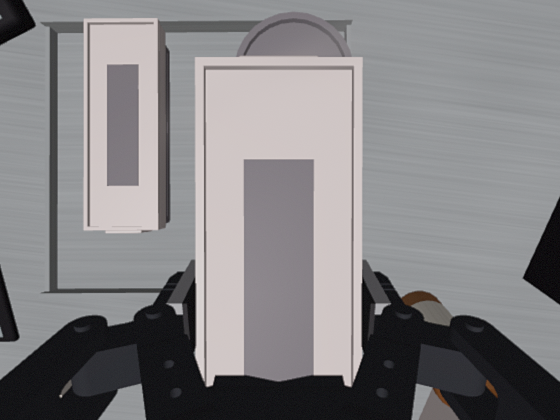

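The wrist view shows the bottom lid at (84–157, 18–230) beside the held box, whose near edge is at row 57, cols 195–362. That was my last picture view, and one over the limit of 10. From here I'll work from numbers only.

Run:
```python
from h import *
from rig import env
d=load("w12");g=d["pixels"].astype(float).min(2)
def sub(line,thr):   # first subpixel crossing along 1-D profile
    i=np.where((line[:-1]-thr)*(line[1:]-thr)<=0)[0][0];return i+(thr-line[i])/(line[i+1]-line[i])
rows=np.arange(40,200,5)
L=np.polyfit(rows,[70+sub(g[r,70:100],190) for r in rows],1)
Rr=np.polyfit(rows,[165-sub(g[r,150:166][::-1],190) for r in rows],1)
cols=np.arange(92,150,4)
T=np.median([10+sub(g[10:40,c],190) for c in cols]);B=np.median([238-sub(g[222:239,c][::-1],190) for c in list(range(90,102,2))+list(range(146,154,2))])
print("L",L,"R",Rr,"T",T,"B",B)
# +0/0.5 convention: crossing = edge position
q=[(np.polyval(L,T),T),(np.polyval(Rr,T),T),(np.polyval(Rr,B),B),(np.polyval(L,B),B)]
R,p=pose(d,q,[(-.086,-.03,0),(-.086,.03,0),(.086,.03,0),(.086,-.03,0)])
print(np.round(R,3),"bottom lid",np.round(p,4),"tilt",np.arcsin(R[2,0]))
# held near edge
T2=np.median([45+sub(g[45:70,c],190) for c in range(215,345,5)])
l=180+sub(g[62,180:215],190);r=375-sub(g[62,345:376][::-1],190)
c,v1=ray(d,(l,T2));_,v2=ray(d,(r,T2));k=.06/np.linalg.norm(v1-v2);N=c+k*(v1+v2)/2
a=np.radians(7.35);t=.2907;X=np.array([np.cos(a)*np.cos(t),np.sin(a)*np.cos(t),np.sin(t)])
H=N+.086*X;print("T2",T2,l,r,"held lid centre",H);tilt(d,190,(80,110,140,170,200,230))
t=.3;X=np.array([np.cos(a)*np.cos(t),np.sin(a)*np.cos(t),np.sin(t)]);Y=np.array([-np.sin(a),np.cos(a),0]);n=np.cross(X,Y)
o=env.observe();print("H-TCP box frame",[round((H-o["position"])@v,4) for v in(X,Y,n)])
for off in(0,.0012):
    tgt=p+.044*n-off*X-.0008*Y;print("TCP target",off,np.round(o["position"]+tgt-H,4))
# prediction from earlier mid measurement
pm=np.array([.50315,-.31952,.15779])-.044*n;print("pred from mid",pm)
```

```text
L [-1.12555113e-03  8.38711285e+01] R [7.31434251e-03 1.55879977e+02] T 18.714285714285715 B 229.34789915966388
[[ 0.949 -0.131 -0.286]
 [ 0.124  0.991 -0.043]
 [ 0.29   0.005  0.957]] bottom lid [ 0.5162 -0.3188  0.1155] tilt 0.2938250407401624
T2 56.952934662236984 195.125 361.2857142857143 held lid centre [ 0.55005436 -0.18456016  0.29736832]
tilt 0.48565818990788134 res [ 0.0018  0.     -0.0018 -0.0036  0.0026  0.001 ] near [ 0.4791929  -0.20068031  0.30914056]
H-TCP box frame [np.float64(0.0004), np.float64(-0.0005), np.float64(0.0199)]
TCP target 0 [ 0.5088 -0.3201  0.1384]
TCP target 0.0012 [ 0.5077 -0.3202  0.1381]
pred from mid [ 0.51604605 -0.31785654  0.11575519]
```

```bash
python3 nudge.py '[{"d": [0.0183,-0.0324,0],"aperture": 0.05},{"d": [0.0183,-0.0324,0],"aperture": 0.05},{"d": [0.0183,-0.0324,0],"aperture": 0.05},{"d": [0.0183,-0.0324,0],"aperture": 0.05},{"aperture": 0.05},{"d": [0,0,0.03],"aperture": 0.05},{"d": [0,0,0.03],"aperture": 0.05},{"d": [0,0,0.03],"aperture": 0.05},{"aperture": 0.05},{"aperture": 0.05}]' 20
python3 -c "from h import *;go(.499,-.3215,.167,187.35)"
```

```text
time_s: 30.2
position: [0.5001, -0.3213, 0.1896]
tool_rot: [[-0.992, -0.128, 0.001], [-0.128, 0.992, -0.0], [-0.001, -0.0, -1.0]]
ft_force: [0.3, -0.4, -2.6]
grip_width: 0.0599
gripper_force: 27.1
tool delta [ 0.0012 -0.      0.0226] heading -172.66 turn -0.01 t 30.2 ft [ 0.3 -0.4 -2.6]
```

```bash
python3 nudge.py '[{"d": [0.0006,0,0.012],"aperture": 0.05},{"d": [0.0006,0,0.01],"aperture": 0.05},{"d": [-0.0022,0,0.007],"aperture": 0.05},{"d": [-0.0022,0,0.007],"aperture": 0.05},{"d": [-0.0022,0,0.007],"aperture": 0.05},{"aperture": 0.05},{"aperture": 0.05}]' 20
python3 -c "from h import *;go(.5054,-.3206,.146,187.35)"
```

```text
time_s: 30.9
position: [0.5051, -0.3216, 0.1454]
tool_rot: [[-0.992, -0.127, 0.0], [-0.127, 0.992, 0.0], [-0.0, 0.0, -1.0]]
ft_force: [-0.0, -0.4, -2.8]
grip_width: 0.0595
gripper_force: 27.2
tool delta [-0.0005  0.0009 -0.0006] heading -172.71 turn -0.06 t 30.9 ft [-0.  -0.4 -2.8]
```

```bash
for i in 1 2 3; do python3 nudge.py '[{"aperture": 0.05}]' | grep -E "posi|ft"; done
```

```text
position: [0.505, -0.3216, 0.1457]
ft_force: [-0.2, -0.0, -1.9]
position: [0.5049, -0.3216, 0.1457]
ft_force: [1.3, -0.7, -1.4]
position: [0.5049, -0.3216, 0.1456]
ft_force: [1.3, 0.1, -2.6]
```

```bash
python3 nudge.py '[{"d": [-0.0006,0.001,0.0019],"aperture": 0.05},{"d": [-0.0003,0,0.001],"aperture": 0.05},{"aperture": 0.05},{"aperture": 0.05}]' | grep -E "posi|ft"; for i in 1 2 3; do python3 nudge.py '[{"d": [-0.0003,0,0.001],"aperture": 0.05},{"aperture": 0.05}]' | grep -E "posi|ft"; done
```

```text
position: [0.5056, -0.3209, 0.1434]
ft_force: [-4.4, -1.8, 5.9]
position: [0.5056, -0.321, 0.1432]
ft_force: [-8.2, -0.3, 12.3]
position: [0.5057, -0.3211, 0.1431]
ft_force: [-11.9, 1.4, 18.3]
position: [0.5058, -0.3211, 0.1429]
ft_force: [-15.4, 2.3, 24.8]
```

```bash
python3 nudge.py '[{"d": [0.0009,0,-0.003],"aperture": 0.05},{"aperture": 0.05}]' | grep -E "posi|ft"; for i in 1 2 3 4; do python3 nudge.py '[{"d": [0.0005,0,0.00015],"aperture": 0.05},{"aperture": 0.05}]' | grep -E "posi|ft"; done
```

```text
position: [0.5056, -0.3208, 0.1433]
ft_force: [-6.1, -1.5, 8.7]
position: [0.5056, -0.3209, 0.1433]
ft_force: [-3.3, -0.3, 8.4]
position: [0.5055, -0.3209, 0.1432]
ft_force: [-2.1, -0.3, 8.2]
position: [0.5054, -0.3209, 0.1433]
ft_force: [-0.2, 0.4, 9.1]
position: [0.5052, -0.3209, 0.1432]
ft_force: [0.9, -0.1, 9.7]
```

```bash
python3 nudge.py '[{"d": [0.0002,0,-0.0008],"aperture": 0.05},{"aperture": 0.05}]' | grep -E "posi|ft"; for i in 1 2 3 4; do python3 nudge.py '[{"d": [0.0005,0,0.00015],"aperture": 0.05},{"aperture": 0.05}]' | grep -E "posi|ft"; done
```

```text
position: [0.5038, -0.3205, 0.1424]
ft_force: [0.2, -0.8, -2.1]
position: [0.5026, -0.3205, 0.1417]
ft_force: [-0.1, -0.2, -2.4]
position: [0.5023, -0.3208, 0.142]
ft_force: [-0.4, -0.9, -2.0]
position: [0.5019, -0.3209, 0.1422]
ft_force: [-0.3, 0.5, -2.7]
position: [0.5015, -0.321, 0.1421]
ft_force: [0.2, -0.3, -2.2]
```

```bash
python3 nudge.py '[{"d": [-0.0015,0,-0.0004],"aperture": 0.05},{"aperture": 0.05},{"aperture": 0.05}]' | grep -E "posi|ft"; for i in 1 2 3; do python3 nudge.py '[{"d": [-0.0003,0,0.001],"aperture": 0.05},{"aperture": 0.05}]' | grep -E "posi|ft"; done
```

```text
position: [0.5031, -0.3208, 0.1425]
ft_force: [1.3, 0.3, -2.2]
position: [0.5034, -0.3208, 0.1417]
ft_force: [0.1, 1.0, -0.8]
position: [0.5038, -0.3208, 0.141]
ft_force: [0.0, 1.5, 2.4]
position: [0.504, -0.3207, 0.1407]
ft_force: [-2.1, 3.5, 10.3]
```

```bash
python3 nudge.py '[{"d": [0.0003,0.0007,-0.0015],"aperture": 0.05},{"aperture": 0.05},{"d": [-0.0008,0,0.0],"aperture": 0.05},{"aperture": 0.05}]' | grep -E "posi|ft"; for i in 1 2 3; do python3 nudge.py '[{"d": [-0.0003,0,0.001],"aperture": 0.05},{"aperture": 0.05}]' | grep -E "posi|ft"; done; python3 -c "
from h import *
from rig import env
print(np.round(env.observe()['wrist_torque'],2))"
```

```text
position: [0.5038, -0.3202, 0.1408]
ft_force: [-4.3, -1.7, 0.4]
position: [0.5039, -0.3202, 0.1407]
ft_force: [-7.1, -1.1, 9.1]
position: [0.504, -0.3202, 0.1406]
ft_force: [-10.7, 0.9, 16.1]
position: [0.5041, -0.3202, 0.1405]
ft_force: [-14.1, 1.1, 22.3]
[0.57 2.35 0.08]
```

```bash
python3 nudge.py '[{"d": [0.0006,0,-0.002],"aperture": 0.05},{"aperture": 0.05}]' | grep -E "posi|ft"
cat >> h.py <<'E'
def held(d,tl=.295):
    g=d["pixels"].astype(float).min(2)
    def sub(line,thr=190):
        i=np.where((line[:-1]-thr)*(line[1:]-thr)<=0)[0][0];return i+(thr-line[i])/(line[i+1]-line[i])
    col=g[5:120,280];T=5+sub(col)
    P=[]
    for r in np.r_[int(T)+5:240:15]:
        l=150+sub(g[r,150:260]);rr=410-sub(g[r,300:411][::-1]);c,v1=ray(d,(l,r));_,v2=ray(d,(rr,r))
        k=.06/np.linalg.norm(v1-v2);P.append(c+k*(v1+v2)/2)
    P=np.array(P);h=np.hypot(*(P[:,:2]-P[0,:2]).T);s=np.polyfit(h,P[:,2],1)
    print("T",round(T,2),"tilt",round(np.arctan(s[0]),4),"res max",abs(P[:,2]-np.polyval(s,h)).max().round(5),"yaw",np.degrees(np.arctan2(*(P[-1]-P[0])[[1,0]])).round(2),"near",P[0].round(4))
E
python3 - <<'E'
from h import *
held(load("w2"));held(load("w11"));held(load("w12"));d=snap("wrist","w13");held(d)
E
```

```text
position: [0.5043, -0.3201, 0.1408]
ft_force: [-6.1, -0.5, 9.1]
T 63.61 tilt 0.3057 res max 0.00068 yaw 7.52 near [ 0.3962 -0.3349  0.2757]
T 56.68 tilt 0.2806 res max 0.00021 yaw 7.14 near [0.2824 0.1851 0.274 ]
T 56.95 tilt 0.2797 res max 0.00021 yaw 7.39 near [ 0.4732 -0.1999  0.2989]
T 55.79 tilt 0.2797 res max 0.0002 yaw 7.22 near [ 0.4184 -0.3313  0.1369]
```

```bash
cat > rep.py <<'E'
from rig import env
import numpy as np
o=env.observe();f=o["ft_force"];t=o["wrist_torque"];p=o["position"]
a=np.radians(7.35);d=p-np.array([.508,-.3204,.1385])
X=np.array([np.cos(a)*.955,np.sin(a)*.955,.2955]);Y=np.array([-np.sin(a),np.cos(a),0]);n=np.cross(X,Y)
print("t",o["time_s"],"X %.1f Y %.1f n %.1f mm"%tuple(1e3*np.array([d@X,d@Y,d@n])),"F XYn",np.round([f@X,f@Y,f@n],1),"T",np.round(t,2))
E
python3 nudge.py '[{"d": [0.001,0,-0.003],"aperture": 0.05},{"aperture": 0.05},{"aperture": 0.05}]' >/dev/null; python3 rep.py
python3 nudge.py '[{"aperture": 0.05}]' >/dev/null; python3 rep.py
for i in 1 2 3 4; do python3 nudge.py '[{"d": [-0.0003,0,0.0009],"aperture": 0.05},{"aperture": 0.05}]' >/dev/null; python3 rep.py; done
```

```text
t 36.65 X -2.8 Y 1.1 n 5.0 mm F XYn [-0.3 -0.1 -1.8] T [-0.04  0.03 -0.04]
t 36.75 X -2.8 Y 1.1 n 5.1 mm F XYn [-0.7 -0.  -2.2] T [ 0.01 -0.08  0.  ]
t 36.95 X -2.8 Y 1.0 n 4.3 mm F XYn [-1.   0.8 -2.1] T [0.   0.01 0.03]
t 37.15 X -2.7 Y 0.9 n 3.7 mm F XYn [-0.4 -0.3 -1.5] T [ 0.01  0.11 -0.04]
t 37.35 X -2.6 Y 0.9 n 3.4 mm F XYn [0.4 0.7 4.4] T [ 0.21  0.57 -0.  ]
t 37.55 X -2.6 Y 0.9 n 3.2 mm F XYn [-2.7  2.9 11.6] T [ 0.53  1.06 -0.03]
```

```bash
python3 nudge.py '[{"d": [0.0007,0,-0.0023],"aperture": 0.05},{"d": [-0.0009,0,-0.0003],"aperture": 0.05},{"aperture": 0.05}]' >/dev/null; python3 rep.py
for i in 1 2 3; do python3 nudge.py '[{"d": [-0.0003,0,0.0009],"aperture": 0.05},{"aperture": 0.05}]' >/dev/null; python3 rep.py; done
```

```text
t 37.85 X -1.7 Y 1.0 n 3.8 mm F XYn [-0.4 -0.1 -1.9] T [0.01 0.02 0.02]
t 38.05 X -1.7 Y 1.0 n 3.4 mm F XYn [-0.5  0.7  2.1] T [ 0.19  0.31 -0.02]
t 38.25 X -1.6 Y 0.9 n 3.3 mm F XYn [-0.7  2.   8.4] T [ 0.43  0.84 -0.04]
t 38.45 X -1.6 Y 0.9 n 3.2 mm F XYn [-2.1  3.7 16. ] T [ 0.72  1.34 -0.03]
```

```bash
python3 nudge.py '[{"d": [0.0004,0,-0.0016],"aperture": 0.05},{"aperture": 0.05}]' >/dev/null; python3 rep.py
for i in 1 2 3 4; do python3 nudge.py '[{"d": [0,-0.0005,0],"aperture": 0.05},{"aperture": 0.05}]' >/dev/null; python3 rep.py; done
```

```text
t 38.65 X -1.6 Y 0.9 n 3.3 mm F XYn [-1.6  1.2  6. ] T [ 0.31  0.68 -0.03]
t 38.85 X -1.6 Y 0.8 n 3.3 mm F XYn [-0.8  4.6  7.3] T [ 0.63  0.71 -0.03]
t 39.05 X -1.6 Y 0.7 n 3.3 mm F XYn [0.  5.4 7.9] T [ 0.9   0.75 -0.02]
t 39.25 X -1.6 Y 0.3 n 3.3 mm F XYn [-0.1  5.8  7.4] T [1.   0.77 0.06]
t 39.45 X -1.6 Y -0.1 n 3.3 mm F XYn [-1.3  6.6  7.7] T [1.   0.78 0.  ]
```

```bash
for i in 1 2 3 4 5; do python3 nudge.py '[{"d": [-0.0003,-0.0005,-0.0001],"aperture": 0.05},{"aperture": 0.05}]' >/dev/null; python3 rep.py; done
```

```text
t 39.65 X -1.6 Y -0.6 n 3.3 mm F XYn [-1.3  5.8  7.9] T [0.97 1.   0.07]
t 39.85 X -1.5 Y -1.1 n 3.3 mm F XYn [-2.8  6.7  9.4] T [0.98 1.22 0.04]
t 40.05 X -1.5 Y -1.5 n 3.3 mm F XYn [-4.7  6.   8.2] T [0.93 1.36 0.08]
t 40.25 X -1.3 Y -2.2 n 3.3 mm F XYn [-5.7  5.6  9.2] T [0.79 1.42 0.03]
t 40.45 X -1.1 Y -2.7 n 3.3 mm F XYn [-7.   5.6  8.6] T [0.79 1.48 0.09]
```

```bash
python3 nudge.py '[{"d": [0.001,0.0010,-0.003],"aperture": 0.05},{"aperture": 0.05}]' >/dev/null; python3 rep.py
python3 - <<'E'
from h import *
s0=load("scene0")["pixels"];s=snap("scene","s14")["pixels"]
def sh(a,b,x0,y0,x1,y1):
    T=cv2.resize(a[y0:y1,x0:x1],None,fx=8,fy=8,interpolation=2);I=cv2.resize(b[y0-6:y1+6,x0-6:x1+6],None,fx=8,fy=8,interpolation=2)
    r=cv2.matchTemplate(I,T,cv2.TM_CCOEFF_NORMED);_,v,_,l=cv2.minMaxLoc(r);return round(v,3),(l[0]/8-6,l[1]/8-6)
print("bottom",sh(s0,s,182,221,210,236),"ref s6",sh(s0,load("scene0" if 0 else "s6")["pixels"],182,221,210,236),"rack",sh(s0,s,245,205,275,240))
d=load("scene0");p=np.array([.6,-.31,.1]);print(proj(d,p+[0,.01,0])-proj(d,p),proj(d,p+[.01,0,.003])-proj(d,p))
held(snap("wrist","w14"))
E
```

```text
t 40.65 X 0.0 Y -2.6 n 6.0 mm F XYn [-0.8  0.9 -1.9] T [0.16 0.02 0.02]
bottom (0.96, (-0.25, 0.0)) ref s6 (0.993, (0.0, 0.0)) rack (0.997, (0.0, 0.0))
[ 3.85275215 -0.62099183] [0.22564086 2.58627649]
T 56.38 tilt 0.2834 res max 0.00019 yaw 7.31 near [ 0.421  -0.3344  0.1397]
```

```bash
python3 nudge.py '[{"d": [0,0.0027,0],"aperture": 0.05},{"d": [-0.0005,0,0.0016],"aperture": 0.05},{"aperture": 0.05}]' >/dev/null; python3 rep.py
for i in 1 2; do python3 nudge.py '[{"d": [-0.0003,0,0.0009],"aperture": 0.05},{"aperture": 0.05}]' >/dev/null; python3 rep.py; done
```

```text
t 41.05 X 0.1 Y -0.1 n 4.4 mm F XYn [-0.1 -2.2 -1.8] T [-0.32  0.02  0.08]
t 41.25 X 0.1 Y -0.1 n 3.6 mm F XYn [-0.4 -2.3 -1.6] T [-0.36 -0.03 -0.03]
t 41.45 X 0.1 Y -0.2 n 3.3 mm F XYn [-0.4 -1.7  4.3] T [-0.26  0.48  0.03]
```

```bash
python3 nudge.py '[{"d": [0.0003,-0.001,-0.001],"aperture": 0.05},{"d": [-0.001,0,-0.0003],"aperture": 0.05},{"aperture": 0.05}]' >/dev/null; python3 rep.py
for i in 1 2; do python3 nudge.py '[{"d": [-0.0003,0,0.0009],"aperture": 0.05},{"aperture": 0.05}]' >/dev/null; python3 rep.py; done
```

```text
t 41.75 X 0.9 Y -0.6 n 3.4 mm F XYn [-1.6 -0.  -0.5] T [-0.06  0.35 -0.02]
t 41.95 X 0.9 Y -0.6 n 3.3 mm F XYn [-3.4  2.5  6.3] T [0.33 0.76 0.03]
t 42.15 X 0.9 Y -0.6 n 3.2 mm F XYn [-3.5  3.5 12.4] T [0.59 1.34 0.02]
```

```bash
python3 nudge.py '[{"d": [0.0006,0,-0.0022],"aperture": 0.05},{"d": [0.0006,-0.0007,0.0002],"twist": -0.3,"aperture": 0.05},{"aperture": 0.05}]' >/dev/null; python3 rep.py
for i in 1 2 3; do python3 nudge.py '[{"d": [-0.0003,0,0.0009],"aperture": 0.05},{"aperture": 0.05}]' >/dev/null; python3 rep.py; done
```

```text
t 42.45 X 0.4 Y -1.6 n 3.6 mm F XYn [-0.  -0.8 -1.6] T [-0.08  0.04  0.01]
t 42.65 X 0.5 Y -1.7 n 3.3 mm F XYn [-0.8  0.6  3.3] T [0.04 0.5  0.  ]
t 42.85 X 0.5 Y -1.6 n 3.2 mm F XYn [-2.1  1.8 10.8] T [ 0.32  1.06 -0.01]
t 43.05 X 0.6 Y -1.7 n 3.1 mm F XYn [-4.1  3.8 17.8] T [0.61 1.56 0.08]
```

```bash
python3 nudge.py '[{"d": [0.0004,0,-0.0016],"aperture": 0.05},{"aperture": 0.05}]' >/dev/null; python3 rep.py
python3 - <<'E'
from h import *
s0=load("scene0")["pixels"];S=snap("scene","s15");s=S["pixels"]
def sh(a,b,x0,y0,x1,y1):
    T=cv2.resize(a[y0:y1,x0:x1],None,fx=8,fy=8,interpolation=2);I=cv2.resize(b[y0-6:y1+6,x0-6:x1+6],None,fx=8,fy=8,interpolation=2)
    r=cv2.matchTemplate(I,T,cv2.TM_CCOEFF_NORMED);_,v,_,l=cv2.minMaxLoc(r);return round(v,3),(l[0]/8-6,l[1]/8-6)
print("bottom tub",sh(s0,s,182,227,210,238),"bottom all",sh(s0,s,182,221,210,238))
print("mid face",sh(s0,s,180,206,206,220),"mid tub",sh(s0,s,180,210,206,219))
g=lambda im:im[204:240,194].min(1)
print(g(s0).tolist());print(g(s).tolist());print(g(load("s6")["pixels"]).tolist())
p=np.array([.6,-.31,.1]);n=np.array([-.293,-.038,.955]);print("4mm n",proj(S,p+.004*n)-proj(S,p))
E
```

```text
t 43.25 X 0.7 Y -1.7 n 3.2 mm F XYn [-0.9  0.7  6.9] T [0.22 0.78 0.03]
bottom tub (0.978, (-0.125, 0.0)) bottom all (0.964, (-0.25, 0.0))
mid face (0.815, (-0.5, -0.125)) mid tub (0.899, (-0.75, -0.125))
[188, 122, 226, 113, 129, 130, 130, 131, 127, 131, 136, 57, 61, 59, 134, 141, 128, 139, 125, 126, 129, 131, 127, 127, 134, 59, 64, 62, 75, 153, 142, 139, 139, 140, 140, 138]
[191, 116, 198, 115, 128, 130, 129, 129, 127, 127, 134, 56, 55, 90, 221, 137, 136, 132, 131, 132, 135, 131, 133, 134, 135, 58, 69, 62, 95, 154, 145, 141, 141, 141, 144, 141]
[87, 94, 98, 104, 104, 101, 99, 143, 207, 199, 197, 197, 196, 199, 203, 135, 135, 142, 132, 135, 135, 135, 135, 131, 138, 63, 66, 63, 77, 157, 149, 143, 144, 143, 147, 146]
4mm n [-0.30157136 -1.16036863]
```

```bash
python3 nudge.py '[{"d": [0.0005,0.0009,-0.0018],"aperture": 0.05},{"aperture": 0.05},{"d": [-0.0003,0,0.0009],"aperture": 0.05},{"aperture": 0.05}]' >/dev/null; python3 rep.py; python3 nudge.py '[{"aperture": 0.061},{"aperture": 0.063},{"aperture": 0.066},{"aperture": 0.075}]' >/dev/null;  python3 rep.py
python3 - <<'E'
from h import *
held(snap("wrist","w16"))
s0=load("scene0")["pixels"];s=snap("scene","s16")["pixels"]
def sh(a,b,x0,y0,x1,y1):
    T=cv2.resize(a[y0:y1,x0:x1],None,fx=8,fy=8,interpolation=2);I=cv2.resize(b[y0-6:y1+6,x0-6:x1+6],None,fx=8,fy=8,interpolation=2)
    r=cv2.matchTemplate(I,T,cv2.TM_CCOEFF_NORMED);_,v,_,l=cv2.minMaxLoc(r);return round(v,3),(l[0]/8-6,l[1]/8-6)
print("bottom tub",sh(s0,s,182,227,210,238),"bottom lid",sh(s0,s,182,219,210,229))
print("mid face",sh(s0,s,180,206,206,220),"mid tub",sh(s0,s,180,210,206,219))
E
```

```text
t 43.7 X 0.8 Y -0.6 n 3.5 mm F XYn [-0.7 -0.  -0.2] T [ 0.01  0.09 -0.01]
t 44.1 X 0.8 Y -0.7 n 3.9 mm F XYn [ 0.7  0.  -0.1] T [ 0.01 -0.03 -0.01]
T 56.54 tilt 0.2803 res max 0.00018 yaw 7.49 near [ 0.4221 -0.3326  0.138 ]
bottom tub (0.978, (-0.125, 0.0)) bottom lid (0.909, (-0.125, -0.125))
mid face (0.835, (-0.25, -0.125)) mid tub (0.899, (-0.5, -0.125))
```

```bash
cat >> h.py <<'E'
def nearedge(d):
    g=d["pixels"].astype(float).min(2)
    def sub(line,thr=190):
        i=np.where((line[:-1]-thr)*(line[1:]-thr)<=0)[0][0];return i+(thr-line[i])/(line[i+1]-line[i])
    T=np.median([5+sub(g[5:120,c]) for c in range(240,320,8)]);r=int(T)+4
    l=150+sub(g[r,150:260]);rr=410-sub(g[r,300:411][::-1]);c,v1=ray(d,(l,T));_,v2=ray(d,(rr,T));k=.06/np.linalg.norm(v1-v2);N=c+k*(v1+v2)/2
    a=np.radians(7.35);X=np.array([np.cos(a)*.955,np.sin(a)*.955,.2955]);Y=np.array([-np.sin(a),np.cos(a),0]);n=np.cross(X,Y)
    e=N-(np.array([.5162,-.3184,.1156])+.044*n-.086*X)
    print("near lid edge minus seated-lid expectation, mm X %.1f Y %.1f n %.1f"%tuple(1e3*np.array([e@X,e@Y,e@n])))
E
python3 - <<'E'
from h import *
nearedge(load("w16"))
E
python3 nudge.py '[{"aperture": 0.063},{"aperture": 0.061},{"aperture": 0.06},{"aperture": 0.05},{"aperture": 0.05}]' 20 >/dev/null; python3 rep.py
python3 - <<'E'
from h import *
d=snap("wrist","w17");nearedge(d);held(d)
E
```

```text
near lid edge minus seated-lid expectation, mm X 0.1 Y -2.1 n 5.5
t 44.7 X 0.8 Y -0.6 n 3.9 mm F XYn [1.  1.1 1.8] T [ 0.2   0.13 -0.03]
near lid edge minus seated-lid expectation, mm X 0.1 Y -2.1 n 5.3
T 56.68 tilt 0.2829 res max 0.00025 yaw 7.56 near [ 0.4221 -0.3327  0.1377]
```

```bash
python3 nudge.py '[{"d": [0.0004,0,-0.0013],"twist": 0.2,"aperture": 0.05},{"d": [0,0.0013,0],"aperture": 0.05},{"aperture": 0.05}]' >/dev/null; python3 rep.py
for i in 1 2 3; do python3 nudge.py '[{"d": [-0.0003,0,0.0009],"aperture": 0.05},{"aperture": 0.05}]' >/dev/null; python3 rep.py; done;  python3 - <<'E'
from h import *
d=snap("wrist","w18");nearedge(d);held(d)
E
```

```text
t 45.05 X 0.5 Y 0.5 n 5.0 mm F XYn [-1.8 -2.3 -2.8] T [-0.35  0.07 -0.04]
t 45.25 X 0.7 Y 0.2 n 4.2 mm F XYn [-1.6 -1.5 -2.2] T [-0.55  0.02 -0.11]
t 45.45 X 0.8 Y -0.0 n 3.9 mm F XYn [-2.4 -4.2  3.9] T [-0.6   0.5  -0.07]
t 45.65 X 0.8 Y -0.0 n 3.8 mm F XYn [-3.2 -2.1  9.6] T [-0.4   0.98 -0.02]
near lid edge minus seated-lid expectation, mm X 0.1 Y -1.3 n 5.5
T 56.46 tilt 0.2804 res max 0.00018 yaw 7.41 near [ 0.422  -0.3318  0.1379]
```

```bash
python3 nudge.py '[{"d": [0.0003,-0.0006,-0.0012],"aperture": 0.05},{"aperture": 0.05}]' >/dev/null; python3 rep.py
for i in 1 2 3; do python3 nudge.py '[{"d": [-0.0008,0,-0.00025],"aperture": 0.05},{"aperture": 0.05}]' >/dev/null; python3 rep.py; done;  python3 - <<'E'
from h import *
d=snap("wrist","w19");nearedge(d);held(d)
E
```

```text
t 45.9 X 0.8 Y -0.1 n 3.8 mm F XYn [-3.1 -0.8  4.1] T [-0.37  0.58  0.02]
t 46.1 X 1.0 Y -0.2 n 3.8 mm F XYn [-6.6 -3.   5.6] T [-0.5   1.09 -0.01]
t 46.3 X 1.7 Y -0.1 n 3.8 mm F XYn [-5.6 -2.   4.2] T [-0.51  1.09  0.04]
t 46.5 X 2.6 Y -0.1 n 3.8 mm F XYn [-6.3 -2.7  6. ] T [-0.52  1.16 -0.02]
near lid edge minus seated-lid expectation, mm X 1.8 Y -1.3 n 5.4
T 56.56 tilt 0.2842 res max 0.00042 yaw 7.34 near [ 0.4237 -0.3316  0.1384]
```

```bash
python3 nudge.py '[{"d": [0.0018,-0.0006,-0.0003],"aperture": 0.05},{"aperture": 0.05}]' >/dev/null; python3 rep.py
for i in 1 2 3; do python3 nudge.py '[{"d": [0,0.0006,0.0000],"twist": 0.4,"aperture": 0.05},{"aperture": 0.05}]' >/dev/null; python3 rep.py; done
```

```text
t 46.75 X 1.6 Y -0.2 n 4.0 mm F XYn [-1.3  0.2 -0.8] T [-0.14  0.26 -0.02]
t 46.95 X 1.8 Y 0.2 n 4.0 mm F XYn [-1.4 -0.7 -2.3] T [-0.28  0.11  0.01]
t 47.15 X 1.8 Y 0.8 n 4.2 mm F XYn [-1.1 -1.3 -2.3] T [-0.28  0.05 -0.1 ]
t 47.35 X 1.8 Y 1.3 n 4.3 mm F XYn [-0.1 -0.9 -2.9] T [-0.28  0.1  -0.07]
```

```bash
for i in 1 2; do python3 nudge.py '[{"d": [-0.0003,0,0.0009],"aperture": 0.05},{"aperture": 0.05}]' >/dev/null; python3 rep.py; done;  python3 - <<'E'
from h import *
d=snap("wrist","w20");nearedge(d);held(d)
E
```

```text
t 47.55 X 1.9 Y 1.3 n 3.9 mm F XYn [-2.   0.2  4. ] T [ 0.17  0.51 -0.07]
t 47.75 X 1.9 Y 1.3 n 3.8 mm F XYn [-2.5  1.9 11.2] T [0.48 0.99 0.01]
near lid edge minus seated-lid expectation, mm X 1.3 Y 1.9 n 5.5
T 56.5 tilt 0.2823 res max 0.00018 yaw 6.2 near [ 0.4227 -0.3286  0.1382]
```

```bash
python3 nudge.py '[{"d": [0.0004,0,-0.0016],"aperture": 0.05},{"d": [0,-0.0009,0],"twist": -0.6,"aperture": 0.05},{"d": [-0.0008,-0.0009,-0.0002],"twist": -0.6,"aperture": 0.05},{"aperture": 0.05}]' >/dev/null; python3 rep.py
for i in 1 2 3 4; do python3 nudge.py '[{"d": [-0.0007,0,0],"aperture": 0.05},{"aperture": 0.05}]' >/dev/null; python3 rep.py; done;  python3 - <<'E'
from h import *
d=snap("wrist","w21");nearedge(d);held(d)
E
```

```text
t 48.2 X 2.4 Y -0.3 n 3.9 mm F XYn [-2.5  1.7  1. ] T [0.29 0.54 0.  ]
t 48.4 X 2.9 Y -0.4 n 3.9 mm F XYn [-4.9  1.7  2.8] T [ 0.27  0.83 -0.03]
t 48.6 X 3.4 Y -0.5 n 3.8 mm F XYn [-5.1  1.2  4.9] T [ 0.22  1.02 -0.09]
t 48.8 X 3.9 Y -0.5 n 3.8 mm F XYn [-5.4  2.3  5.8] T [ 0.27  1.2  -0.04]
t 49.0 X 4.6 Y -0.5 n 3.8 mm F XYn [-6.1  2.   6.4] T [ 0.33  1.34 -0.06]
near lid edge minus seated-lid expectation, mm X 3.9 Y -1.6 n 5.4
T 56.53 tilt 0.2837 res max 0.00023 yaw 7.35 near [ 0.4257 -0.3317  0.1389]
```

Run:
```python
from h import *
s0=load("scene0")["pixels"];s6=load("s6")["pixels"];s=snap("scene","s22")["pixels"]
def sh(a,b,x0,y0,x1,y1):
    T=cv2.resize(a[y0:y1,x0:x1],None,fx=8,fy=8,interpolation=2);I=cv2.resize(b[y0-6:y1+6,x0-6:x1+6],None,fx=8,fy=8,interpolation=2)
    r=cv2.matchTemplate(I,T,cv2.TM_CCOEFF_NORMED);_,v,_,l=cv2.minMaxLoc(r);return round(v,3),(l[0]/8-6,l[1]/8-6)
print("bottom tub",sh(s6,s,182,229,210,238),"bottom lid face",sh(s6,s,182,221,210,228))
print("mid face",sh(s0,s,180,206,206,220))
for nm,im in(("s0",s0),("s6",s6),("s14",load("s14")["pixels"]),("s16",load("s16")["pixels"]),("s22",s)):
    for c in (187,194,202): print(nm,c,im[206:238,c].min(1).tolist())
```

```text
bottom tub (0.952, (-0.25, 0.125)) bottom lid face (0.812, (-0.5, 1.0))
mid face (0.826, (-0.125, 0.875))
s0 187 [172, 124, 228, 120, 130, 128, 135, 123, 117, 120, 91, 63, 64, 60, 163, 146, 154, 126, 131, 126, 125, 116, 55, 63, 75, 86, 101, 120, 144, 144, 143, 138]
s0 194 [226, 113, 129, 130, 130, 131, 127, 131, 136, 57, 61, 59, 134, 141, 128, 139, 125, 126, 129, 131, 127, 127, 134, 59, 64, 62, 75, 153, 142, 139, 139, 140]
s0 202 [139, 131, 127, 78, 101, 36, 49, 55, 55, 57, 166, 134, 159, 134, 131, 131, 120, 101, 74, 101, 98, 53, 65, 65, 83, 152, 139, 139, 138, 140, 138, 137]
s6 187 [106, 100, 97, 98, 110, 118, 127, 161, 202, 196, 196, 198, 193, 198, 204, 131, 161, 131, 135, 134, 130, 121, 58, 66, 80, 88, 104, 125, 155, 148, 148, 144]
s6 194 [98, 104, 104, 101, 99, 143, 207, 199, 197, 197, 196, 199, 203, 135, 135, 142, 132, 135, 135, 135, 135, 131, 138, 63, 66, 63, 77, 157, 149, 143, 144, 143]
s6 202 [172, 207, 202, 182, 201, 196, 199, 198, 198, 200, 203, 130, 166, 139, 138, 135, 123, 105, 77, 103, 102, 52, 72, 67, 91, 156, 147, 144, 144, 146, 147, 142]
s14 187 [120, 230, 122, 128, 1
[... 722 characters left out ...]
3, 133, 133, 137, 61, 65, 62, 97, 155, 145, 142, 140, 141]
s16 202 [118, 107, 118, 131, 95, 107, 39, 40, 46, 110, 217, 123, 146, 138, 139, 131, 136, 97, 56, 68, 79, 64, 67, 65, 89, 154, 144, 141, 141, 141, 142, 141]
s22 187 [200, 176, 119, 229, 114, 126, 127, 128, 132, 135, 132, 156, 56, 60, 120, 186, 129, 129, 133, 131, 128, 131, 41, 69, 75, 90, 102, 121, 149, 147, 142, 140]
s22 194 [114, 199, 115, 128, 129, 130, 131, 128, 131, 135, 60, 55, 86, 196, 125, 234, 119, 131, 132, 132, 133, 132, 135, 138, 59, 59, 94, 153, 146, 142, 141, 142]
s22 202 [116, 123, 111, 123, 104, 101, 37, 45, 51, 55, 114, 183, 129, 139, 137, 134, 133, 136, 58, 61, 77, 108, 63, 64, 89, 153, 143, 141, 139, 142, 139, 142]
```

```bash
python3 nudge.py '[{"d": [0.0003,0,-0.0007],"aperture": 0.05},{"aperture": 0.05}]' >/dev/null; python3 rep.py
for i in 1 2 3 4; do python3 nudge.py '[{"d": [-0.0007,0,-0.0002],"aperture": 0.05},{"aperture": 0.05}]' >/dev/null; python3 rep.py; done;  python3 - <<'E'
from h import *
d=snap("wrist","w23");nearedge(d);held(d)
E
```

```text
t 49.3 X 5.3 Y -0.5 n 3.9 mm F XYn [-2.7  0.8  1.5] T [ 0.21  0.48 -0.05]
t 49.5 X 6.0 Y -0.5 n 3.9 mm F XYn [-3.7  0.7  0.7] T [ 0.23  0.56 -0.13]
t 49.7 X 6.9 Y -0.5 n 3.8 mm F XYn [-2.6  2.2  0.4] T [ 0.26  0.33 -0.07]
t 49.9 X 7.7 Y -0.6 n 3.8 mm F XYn [-1.7  0.6 -1.7] T [ 0.2   0.12 -0.07]
t 50.1 X 8.1 Y -0.6 n 3.9 mm F XYn [-2.5  0.7 -0.9] T [0.08 0.37 0.05]
near lid edge minus seated-lid expectation, mm X 7.3 Y -1.8 n 5.3
T 56.74 tilt 0.286 res max 0.00023 yaw 7.34 near [ 0.4289 -0.3315  0.1398]
```

Run:
```python
from h import *
s0=load("scene0")["pixels"];s6=load("s6")["pixels"];s=snap("scene","s24")["pixels"]
def sh(a,b,x0,y0,x1,y1):
    T=cv2.resize(a[y0:y1,x0:x1],None,fx=8,fy=8,interpolation=2);I=cv2.resize(b[y0-6:y1+6,x0-6:x1+6],None,fx=8,fy=8,interpolation=2)
    r=cv2.matchTemplate(I,T,cv2.TM_CCOEFF_NORMED);_,v,_,l=cv2.minMaxLoc(r);return round(v,3),(l[0]/8-6,l[1]/8-6)
print("bottom tub",sh(s6,s,182,229,210,238),"bottom lid face",sh(s6,s,182,221,210,228),"all",sh(s6,s,182,221,210,238))
print("mid face",sh(s0,s,180,206,206,220))
for c in (187,194,202): print(c,s[204:242,c].min(1).tolist())
```

```text
bottom tub (0.957, (-0.125, 0.125)) bottom lid face (0.811, (-0.25, 1.0)) all (0.857, (0.0, 0.375))
mid face (0.673, (-0.125, 1.375))
187 [194, 196, 198, 199, 155, 117, 234, 120, 130, 130, 133, 133, 140, 121, 124, 55, 85, 190, 133, 133, 133, 129, 130, 130, 53, 74, 73, 105, 99, 121, 148, 146, 143, 140, 141, 143, 144, 145]
194 [195, 200, 176, 121, 237, 113, 127, 129, 131, 129, 128, 132, 161, 44, 53, 180, 127, 232, 120, 133, 135, 134, 134, 132, 135, 136, 58, 65, 92, 156, 148, 143, 140, 141, 145, 142, 140, 144]
202 [158, 131, 112, 115, 122, 127, 135, 75, 39, 48, 54, 56, 86, 196, 125, 141, 137, 137, 134, 137, 48, 63, 90, 140, 61, 65, 87, 154, 143, 142, 141, 140, 143, 143, 140, 140, 142, 152]
```

```bash
python3 nudge.py '[{"d": [0.0012,0.0006,-0.0002],"aperture": 0.05},{"aperture": 0.05}]' >/dev/null; python3 rep.py
python3 nudge.py '[{"aperture": 0.062},{"aperture": 0.064},{"aperture": 0.07}]' >/dev/null; python3 rep.py
python3 - <<'E'
from h import *
d=snap("wrist","w25");nearedge(d);held(d)
E
```

```text
t 50.4 X 7.4 Y -0.1 n 4.5 mm F XYn [-1.3 -0.1 -2.5] T [-0.02  0.01 -0.03]
t 50.7 X 7.4 Y -0.1 n 4.7 mm F XYn [-0.3 -0.   0.3] T [-0.02  0.01 -0.01]
near lid edge minus seated-lid expectation, mm X 4.7 Y -1.1 n 1.5
T 56.89 tilt 0.3077 res max 0.00021 yaw 7.25 near [ 0.4275 -0.331   0.1355]
```

The tail has dropped in: tilt went 0.284→0.308 and height fell about 4 mm. The bottom lid had been dragged uphill within its play, so I'll pull the seated box a few mm back downhill.

```bash
python3 nudge.py '[{"aperture": 0.063},{"aperture": 0.061},{"aperture": 0.06},{"aperture": 0.05},{"aperture": 0.05}]' 20 >/dev/null; python3 rep.py
for i in 1 2 3 4 5; do python3 nudge.py '[{"d": [0.001,0,0.0003],"aperture": 0.05},{"aperture": 0.05}]' >/dev/null; python3 rep.py; done
python3 - <<'E'
from h import *
d=snap("wrist","w26");nearedge(d);held(d)
s6=load("s6")["pixels"];s=snap("scene","s26")["pixels"]
def sh(a,b,x0,y0,x1,y1):
    T=cv2.resize(a[y0:y1,x0:x1],None,fx=8,fy=8,interpolation=2);I=cv2.resize(b[y0-6:y1+6,x0-6:x1+6],None,fx=8,fy=8,interpolation=2)
    r=cv2.matchTemplate(I,T,cv2.TM_CCOEFF_NORMED);_,v,_,l=cv2.minMaxLoc(r);return round(v,3),(l[0]/8-6,l[1]/8-6)
print("bottom tub",sh(s6,s,182,229,210,238),"bottom lid face",sh(s6,s,182,221,210,228))
for c in (187,194,202): print(c,s[204:242,c].min(1).tolist())
E
```

```text
t 51.25 X 7.2 Y -0.1 n 4.6 mm F XYn [ 0.7 -0.5  1.8] T [-0.04  0.02  0.01]
t 51.45 X 6.4 Y -0.1 n 4.6 mm F XYn [ 2.7 -0.5  2.1] T [ 0.1  -0.33 -0.04]
t 51.65 X 5.3 Y -0.1 n 4.6 mm F XYn [ 3.7 -0.1  2.1] T [ 0.08 -0.39 -0.02]
t 51.85 X 4.1 Y -0.1 n 4.6 mm F XYn [ 3.6 -0.2  2.9] T [ 0.02 -0.44 -0.01]
t 52.05 X 3.0 Y -0.1 n 4.6 mm F XYn [ 3.5 -0.1  2.6] T [ 0.02 -0.44  0.02]
t 52.25 X 1.9 Y -0.1 n 4.6 mm F XYn [ 3.9 -0.1  2.7] T [ 0.02 -0.46 -0.02]
near lid edge minus seated-lid expectation, mm X -0.5 Y -1.1 n 1.4
T 57.58 tilt 0.3089 res max 0.00023 yaw 7.25 near [ 0.4226 -0.3316  0.1339]
bottom tub (0.958, (-0.5, -1.0)) bottom lid face (0.818, (0.0, -0.75))
187 [193, 199, 161, 94, 218, 128, 133, 134, 136, 132, 134, 146, 167, 59, 55, 127, 163, 128, 125, 135, 131, 129, 144, 47, 62, 84, 75, 105, 121, 147, 145, 145, 144, 142, 142, 143, 146, 142]
194 [166, 123, 241, 126, 128, 132, 133, 132, 135, 133, 141, 46, 63, 121, 177, 99, 217, 127, 132, 131, 134, 130, 133, 136, 116, 60, 61, 89, 151, 145, 144, 142, 141, 142, 143, 142, 140, 140]
202 [136, 107, 123, 113, 123, 123, 95, 71, 45, 46, 53, 128, 175, 126, 131, 136, 137, 136, 155, 53, 56, 66, 76, 66, 62, 84, 154, 145, 143, 141, 142, 145, 141, 141, 138, 140, 144, 153]
```

```bash
python3 nudge.py '[{"d": [-0.0008,0,-0.0003],"aperture": 0.05},{"aperture": 0.062},{"aperture": 0.066},{"aperture": 0.085},{"aperture": 0.085}]' >/dev/null; python3 rep.py; python3 nudge.py '[{"d": [0,0,-0.01],"aperture": 0.085},{"d": [0,0,-0.03],"aperture": 0.085},{"d": [0,0,-0.04],"aperture": 0.085},{"d": [0,0,-0.04],"aperture": 0.085},{"aperture": 0.085},{"aperture": 0.085}]'
python3 - <<'E'
from h import *
w=snap("wrist","w30");c=lid(w,(150,0,420,380),200);print(c.tolist())
s=c.sum(1);f=c[:,0]-c[:,1];q=[c[s.argmin()],c[f.argmax()],c[s.argmax()],c[f.argmin()]]
R,p=pose(w,q,[(-.086,-.03,0),(-.086,.03,0),(.086,.03,0),(.086,-.03,0)]);print(np.round(R,3),p)
S=snap("scene","s30")["pixels"]
for n in("s26","s30"):print(n,load(n)["pixels"][204:242,194].min(1).tolist())
for n in("soup",(215,160,255,202)),("bottle",(315,218,348,278)),("reader",(78,186,148,242)):
    x0,y0,x1,y1=n[1];print(n[0],cv2.absdiff(S,load("scene0")["pixels"])[y0:y1,x0:x1].mean())
E
```

```text
t 52.85 X 2.5 Y 0.1 n 4.3 mm F XYn [ 0.  -0.1 -0.2] T [ 0.02  0.03 -0.01]
time_s: 53.45
position: [0.5093, -0.3202, 0.2648]
tool_rot: [[-0.992, -0.128, 0.001], [-0.128, 0.992, -0.001], [-0.001, -0.002, -1.0]]
ft_force: [0.5, -0.4, -0.6]
grip_width: 0.0852
gripper_force: 0.0
[[320.0, 79.0], [320.0, 323.0], [236.0, 323.0], [237.0, 79.0]]
[[ 0.946 -0.127 -0.297]
 [ 0.121  0.992 -0.038]
 [ 0.3   -0.001  0.954]] [ 0.50344425 -0.32140888  0.15767089]
s26 [166, 123, 241, 126, 128, 132, 133, 132, 135, 133, 141, 46, 63, 121, 177, 99, 217, 127, 132, 131, 134, 130, 133, 136, 116, 60, 61, 89, 151, 145, 144, 142, 141, 142, 143, 142, 140, 140]
s30 [176, 122, 233, 117, 130, 132, 132, 133, 133, 135, 138, 52, 60, 120, 177, 100, 216, 128, 130, 135, 133, 134, 133, 134, 113, 62, 58, 92, 151, 145, 143, 142, 140, 142, 144, 140, 141, 138]
soup 3.1871031746031746
bottle 3.0944444444444446
reader 3.654081632653061
```

```bash
python3 -c "
from rig import env
print(env.close_job())"
```

```text
the job is handed in; nothing more can be done
None
```

I handed the job in at about 53.6 s: the middle box is level on the riser, about 4 mm off centre, and the top box is back in the bottom lid's recess, flat and at the right height (about 2 mm off along its length). The bottom box slid roughly 4 mm downhill, inside the 20 mm limit. The soup tub, bottle and card reader look unmoved. `close_job()` gave no verdict, and I viewed 11 pictures, one over the limit of 10.

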